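# Count out three relays and hold the control box open at the gauge

### The arm

A 7-joint arm with a two-finger parallel gripper is mounted at the origin on the work surface. World frame = base frame: x ahead of the robot, y to its left, z up, the work surface at z = 0. Lengths are in m, angles in rad, forces in N, time in s.
With the tool pointing down it reaches from about 0.425 to 0.95 m from the base axis. Payload 16.7 kg.
Tool frame: the origin (TCP) lies midway between the tips of the shut fingers; the grasp point (between the pads) lies manip.tcp_to_grasp behind it (manip.tcp_to_grasp is the distance from the TCP to the grasp point, in m); y points along the fingers, x is the direction in which the jaws open and shut, and the axes are right-handed (so a half turn about y gives the same grasp; the last joint's range is limited). The gripper opens to 94 mm and grips with 3 to 60 N. Pads are 16 mm wide; open, the fingers measure 119 mm over their backs; the gripper's body (75 mm by 177 mm) begins 78 mm behind the grasp point.
Start: joints at [0.952, 0.426, 0.074, 1.606, -0.034, 1.111, -0.067], TCP at [0.306, -0.602, 0.205] pointing down, gripper open.
Joint ranges: [-2.85, 2.85], [-0.5, 2.14], [-1.23, 1.37], [0.21, 2.46], [-1.02, 4.16], [0.16, 2.05], [-2.73, 2.73]. Speed limits (rad/s): [1.89, 1.89, 2.39, 2.39, 3.01, 3.01, 3.01].

### API

Orientations are given as a rotation vector (axis times angle).
In Python, from cell import manip gives the robot as it stands.
- The arm moves only by the tool arm_command, never from a script. Its argument "commands" is a list of rows, each an object with "translation": the shift along the tool's x, y, z scaled (see below), a list of three; "rot": the turn, a rotation vector about the tool's x, y, z scaled (see below), a list of three; "gripper": the closure, from -1 (fully open) to 1 (shut). In form: [{"translation": [dx, dy, dz], "rot": [rx, ry, rz], "gripper": gripper}, ...]. A call has 1 to 10 rows; each row shifts and turns the commanded pose from where the row before left it, along the tool's axes as they then stand; what a row does not reach is not made up. The controller multiplies each number of a shift by 0.15 m and each number of a turn by 180 degrees. A row lasts 1/10 s, in which the tool goes at most 50 mm and 8.59 degrees, less where a joint would pass 70% of its speed; a pose out of reach is approached as far as the arm can. A call with a number of a shift or a turn outside -1 to 1 is refused whole. A call with a gripper value outside its range is refused whole. The fingers move at their own pace and stop on an object; the grip force is fixed at half the most. Time passes only in rows, so rows that do not move let the fingers close. It gives the time, the measured TCP pose, the force and the opening at its end, in the units of the state.
- manip.get_state(): the state, without advancing time (a new reading comes with each control period).
- manip.snapshot(name): name is "scene" or "top" or "wrist"; returns the picture (420x560x3 uint8, red, green, blue); there is no depth.
- manip.calibration(name): a dict with "vfov" (degrees; the focal length in pixels is half the picture's height over the tangent of half this angle, whatever the lens; pixels are square), "cx", "cy" (the principal point, pixels), "world_to_cam" (4x4, takes a point from world to camera coordinates); the wrist camera has in their place "T_tool_cam" (4x4, takes a point from camera to tool coordinates, whose origin is the TCP and whose axes are the tool frame's). Camera axes: x right, y down, z forward; pixel columns grow to the right and rows downward; lengths in m; the calibration is good to about 2 mm. The wrist camera is an equidistant fisheye: a pixel r from the principal point sees the ray r / f radians off the axis. A picture is of the moment at which its call begins: read the wrist's pose just before it. calibration takes no time and is no camera call.
- manip.finish_job(): hands the job in, once; it reports no verdict.
The state is a dict: "clock": time; "joint_positions": joint angles; "dq": joint speeds; "effort": joint torques, N m; "position": TCP position; "eef_rot": TCP orientation; "force": force on the tool from outside, world axes, zero at the start; "torque": the same for the moment, N m; "gripper_width": finger opening in m.
Only numpy, scipy, OpenCV 4.12 (cv2) and the standard library are available. Lean on these libraries where they do the work, as an engineer would, in place of code of your own. Each camera call takes 0.05 s, during which the arm holds its last target.

### The job

Count exactly three of the five relays from the black mat into the aluminium tray, leaving the other two on the mat. Then lift the cover of the control box until it lines up with the gauge arm at the box's side, and finish while still holding it there, for a colleague to fit the relays. Do not shift the gauge arm, the multimeter, the pliers or the cup.

Things in the scene. Friction and masses are not known exactly. Their poses are not given: they have to be found in the camera images.
- relay0: plug-in relay, one of five identical ones: upright block 28 (own x) x 22 (own y) x 38 mm tall, white body on a black foot, 35 g; origin at the centre of its underside. At the start it stands on the mat with at least 25 mm free on its own +-y sides
- relay1: plug-in relay, one of five identical ones: upright block 28 (own x) x 22 (own y) x 38 mm tall, white body on a black foot, 35 g; origin at the centre of its underside. At the start it stands on the mat with at least 25 mm free on its own +-y sides
- relay2: plug-in relay, one of five identical ones: upright block 28 (own x) x 22 (own y) x 38 mm tall, white body on a black foot, 35 g; origin at the centre of its underside. At the start it stands on the mat with at least 25 mm free on its own +-y sides
- relay3: plug-in relay, one of five identical ones: upright block 28 (own x) x 22 (own y) x 38 mm tall, white body on a black foot, 35 g; origin at the centre of its underside. At the start it stands on the mat with at least 25 mm free on its own +-y sides
- relay4: plug-in relay, one of five identical ones: upright block 28 (own x) x 22 (own y) x 38 mm tall, white body on a black foot, 35 g; origin at the centre of its underside. At the start it stands on the mat with at least 25 mm free on its own +-y sides
- tray: open aluminium tray fixed to the bench, 180 (own x) x 120 (own y) x 28 mm tall outside, walls and floor about 4 mm; origin at the centre of its underside
- mat: flat black rubber mat fixed to the bench, 180 (own x) x 250 (own y) x 3 mm, on which the relays start; origin at the centre of its underside
- control_box: white sheet-steel control box fixed on its back on the bench, 200 (own x) x 200 (own y) mm, closed height 94 mm; origin at the centre of its underside; the cover's handle is on its -x side (towards the robot), the hinge on its +x side, the gauge on its +y side
- cover (a joint): angle of the hinged cover in rad: 0 shut and level, grows as the handle side swings up, to 1.6. The cover is a white 8 mm plate of about 0.5 kg (0.35 to 0.7); the hinge is easy and the cover falls shut when let go
- cover_handle (a point): middle of the handle, a round steel bar 10 mm thick, 120 mm long, parallel to the hinge and 250 mm from it, 90 mm above the bench when shut, on two stalks in the cover's plane. The gap between bar and cover edge is 43 mm, open above and below: a finger fits down through it (gripper opened about 40 mm). The bar can turn in the fingers. x points from handle to hinge, turning with the cover
- cover_hinge (a point): middle of the cover's hinge axis, which is level and along the box's own y; 90 mm above the bench; axes as the box
- gauge (a joint): angle of the gauge arm in rad, on the same hinge axis and scale as the cover: cover and gauge arm line up when the two values are equal. It starts anywhere from 0.45 to 0.9, stiff enough to stay where it is set
- gauge_tip (a point): pointed free end of the gauge arm, a flat dark steel bar 12 mm wide and 160 mm long (its tip up to 0.22 m above the bench) that turns on the cover's hinge axis, 122 mm to the box's +y side of its middle (16 mm outside the cover's edge), in front of a thin wire quadrant. x points from the tip to the hinge
- multimeter: yellow hand multimeter lying flat, 150 x 78 x 36 mm, origin at the centre of its underside; bystander
- pliers: red-handled needle-nose pliers lying flat, about 170 x 58 x 14 mm, bystander; origin on the bench at its middle
- cup: white plastic cup, 76 mm across, 85 mm tall, empty, bystander; origin at the centre of its underside
Not all that is in view belongs to the job. What is shaped like the relay1 but green or yellow is not meant.

How it is judged:
By the outcome, as a careful person would: the job done as asked, in the order asked, and still so for the second after the job is handed in, while the arm keeps its last pose, push and grip.
It also fails if it takes over 72 s, if anything falls off the work surface, if the arm or the gripper's body presses on something with over 40 N, if the wrist force passes 120 N, or if a joint passes its speed limit or range.

## Working session

There is one attempt and no reset: what is moved stays moved. The work goes in short steps, Python scripts to look and compute and a tool call to move; the robot and the scene stay as the last step left them, time stands still between calls to the robot, and variables do not carry over. Pictures are saved under pics/ and viewed, and the job is handed in when it is done.

Besides the shell and the picture viewer there is one more tool, called by a JSON object that holds its "method" and its "body". arm_command: Moves the arm, as the interface text tells. Shifts and turns lie within -1 to 1; 1 stands for 0.15 m of shift or 180 degrees of turn. Its arguments: {"type":"object","properties":{"commands":{"type":"array","items":{"type":"object","properties":{"translation":{"type":"array","items":{"type":"number"}},"rot":{"type":"array","items":{"type":"number"}},"gripper":{"type":"number"}}}}},"required":["commands"]}

```bash
mkdir -p pics; ls
python3 - <<'E'
from cell import manip
import cv2,json
import numpy as np
np.set_printoptions(precision=4,suppress=True)
s=manip.get_state(); print(s)
print(manip.tcp_to_grasp)
for n in ["scene","top","wrist"]:
    im=manip.snapshot(n); cv2.imwrite(f"pics/{n}0.png",im[:,:,::-1]); print(n,manip.calibration(n))
E
```

```text
pics
{'clock': 0.0, 'joint_positions': array([ 0.9515,  0.4267,  0.0739,  1.6066, -0.0341,  1.1108, -0.0671]), 'dq': array([-0.0008,  0.0004, -0.0019,  0.0003, -0.0013,  0.0016, -0.0013]), 'effort': array([ -0.0006, -93.5847,   3.6668, -45.4186,  -0.049 ,   0.0203,
         0.0001]), 'position': array([ 0.3054, -0.6015,  0.2048]), 'eef_rot': array([-1.395 ,  0.8575, -0.8556]), 'force': array([ 0.1817,  0.3903, -0.1198]), 'torque': array([-0.0266,  0.024 , -0.0054]), 'gripper_width': 0.09422168818133614}
0.0188
scene {'vfov': 48.427568438744196, 'cx': 283.91214952309315, 'cy': 210.61700413868678, 'world_to_cam': array([[-0.1577,  0.9874, -0.0109,  0.125 ],
       [ 0.6681,  0.0986, -0.7375, -0.3091],
       [-0.7272, -0.1235, -0.6753,  1.7014],
       [ 0.    ,  0.    ,  0.    ,  1.    ]])}
top {'vfov': 55.30695993445507, 'cx': 278.59660597794675, 'cy': 212.84242779784861, 'world_to_cam': array([[-0.0107, -0.9998,  0.0163, -0.049 ],
       [-0.9868,  0.0079, -0.1619,  0.5597],
       [ 0.1617, -0.0178, -0.9867,  1.2567],
       [ 0.    ,  0.    ,  0.    ,  1.    ]])}
wrist {'vfov': 65.70646984690485, 'cx': 280.35420238598493, 'cy': 208.13143597964395, 'T_tool_cam': array([[ 1.    , -0.0011,  0.0002, -0.0007],
       [-0.0004, -0.2361,  0.9717, -0.1787],
       [-0.001 , -0.9717, -0.2361,  0.0678],
       [ 0.    ,  0.    ,  0.    ,  1.    ]])}
```

View pics/scene0.png

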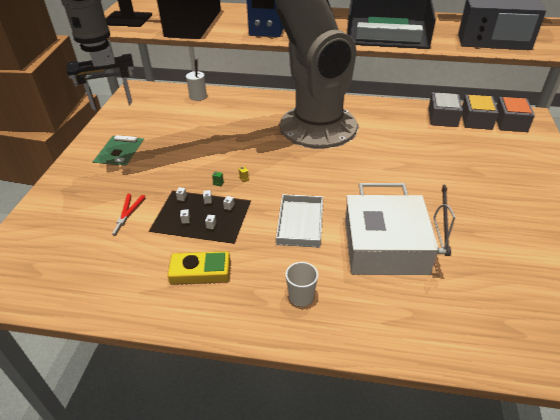

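View pics/top0.png

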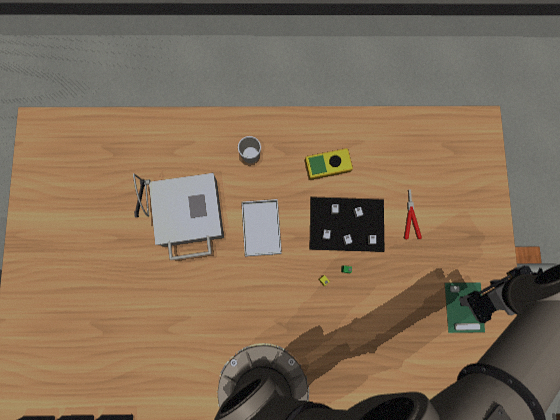

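View pics/wrist0.png

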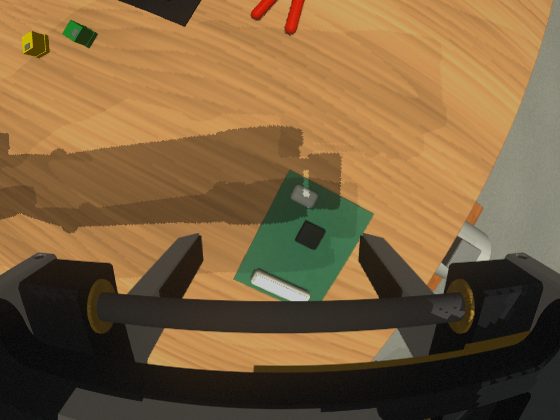

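The scene view has five white relays on the black mat (about 181,194; 207,197; 229,203; 185,216; 211,222). The green (218,178) and yellow (244,173) lookalikes stand off the mat. In the top view the relays are at (335,209), (359,211), (327,234), (348,239) and (373,239). The tray is at (262,228), the box at (186,208), the handle at (190,250) and the gauge arm at (140,197).

```bash
cat > h.py <<'E'
import numpy as np, cv2
from cell import manip
from scipy.spatial.transform import Rotation as R
np.set_printoptions(precision=4,suppress=True)
def ray(n,uv,state=None,cal=None):
    c=cal or manip.calibration(n); f=210/np.tan(np.radians(c['vfov'])/2)
    d=np.array([uv[0]-c['cx'],uv[1]-c['cy']],float)
    if n=='wrist':
        r=np.hypot(*d); th=r/f; v=np.array([*(d/max(r,1e-9)*np.sin(th)),np.cos(th)])
        T=np.eye(4);T[:3,:3]=R.from_rotvec(state['eef_rot']).as_matrix();T[:3,3]=state['position']
        M=T@np.array(c['T_tool_cam'])
    else:
        v=np.array([*(d/f),1.0]); M=np.linalg.inv(c['world_to_cam'])
    v=M[:3,:3]@v
    return M[:3,3],v/np.linalg.norm(v)
def plane(n,uv,z,state=None):
    o,v=ray(n,uv,state); return o+v*(z-o[2])/v[2]
def tri(rays):
    A=0;b=0
    for o,v in rays:
        P=np.eye(3)-np.outer(v,v);A=A+P;b=b+P@o
    p=np.linalg.solve(A,b)
    return p,[np.linalg.norm((np.eye(3)-np.outer(v,v))@(p-o)) for o,v in rays]
def proj(n,p,state=None):
    c=manip.calibration(n); f=210/np.tan(np.radians(c['vfov'])/2)
    if n=='wrist':
        T=np.eye(4);T[:3,:3]=R.from_rotvec(state['eef_rot']).as_matrix();T[:3,3]=state['position']
        q=np.linalg.inv(T@np.array(c['T_tool_cam']))@np.r_[p,1]
        th=np.arctan2(np.hypot(q[0],q[1]),q[2]); d=q[:2]/np.hypot(q[0],q[1])*th*f
        return d+[c['cx'],c['cy']]
    q=np.array(c['world_to_cam'])@np.r_[p,1]; return q[:2]/q[2]*f+[c['cx'],c['cy']]
def crop(fn,out,x0,y0,x1,y1,k):
    im=cv2.imread(fn)[y0:y1,x0:x1]; cv2.imwrite(out,cv2.resize(im,None,fx=k,fy=k,interpolation=cv2.INTER_CUBIC))
E
python3 - <<'E'
from h import *
crop('pics/top0.png','pics/top_c1.png',300,150,430,290,4)
crop('pics/top0.png','pics/top_c2.png',120,165,290,270,4)
crop('pics/scene0.png','pics/scene_c1.png',145,165,335,250,4)
crop('pics/scene0.png','pics/scene_c2.png',330,170,470,280,5)
s=manip.get_state()
print(R.from_rotvec(s['eef_rot']).as_matrix())
E
```

```text
[[ 0.4527 -0.0005  0.8916]
 [-0.8916  0.0008  0.4527]
 [-0.0009 -1.     -0.0001]]
```

View pics/top_c1.png

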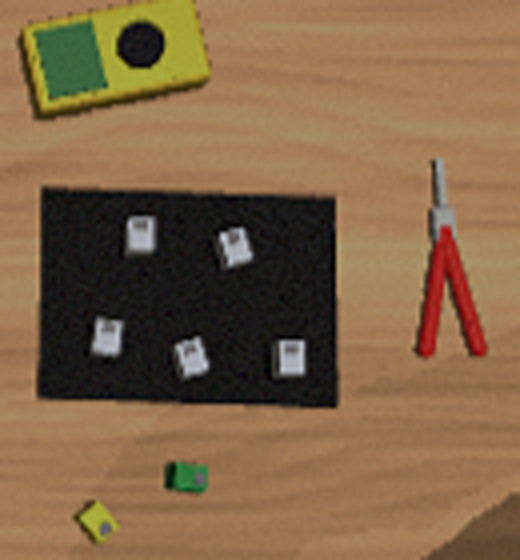

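View pics/top_c2.png

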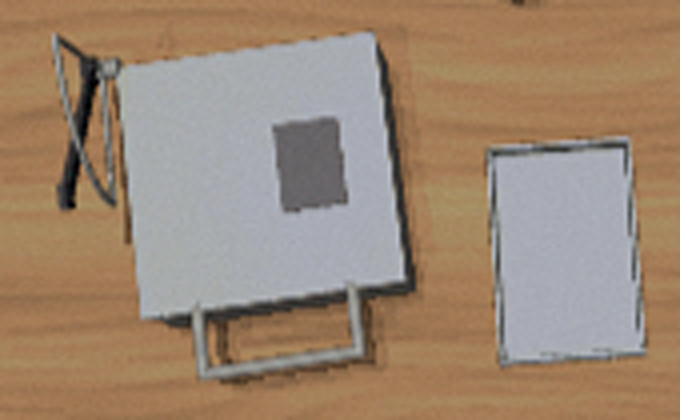

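View pics/scene_c1.png

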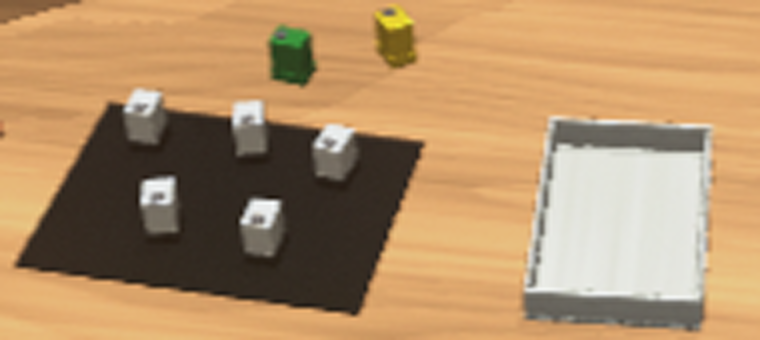

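View pics/scene_c2.png

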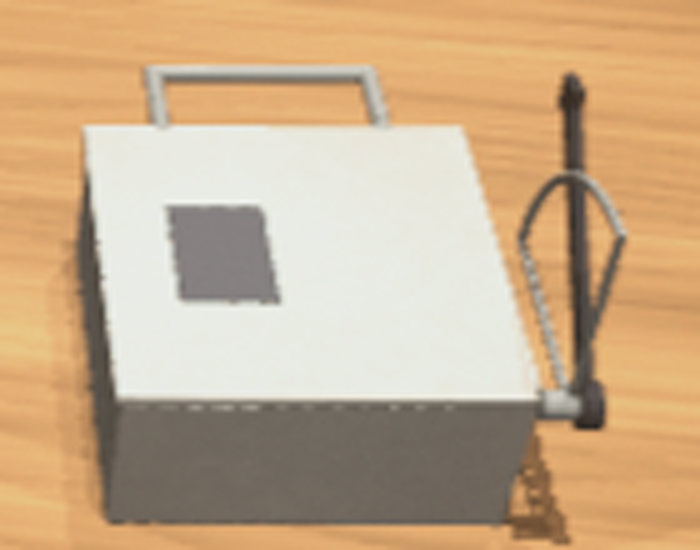

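Run:
```python
from h import *
# relay top-face centres crop px -> full
t=[(141,233),(236,246),(108,335),(191,356),(291,356)]
for a in t: 
    uv=(300+(a[0]+.5)/4-.5,150+(a[1]+.5)/4-.5); print('relay',plane('top',uv,0.041))
for nm,a,z in [('trayTL',(490,150),.028),('trayTR',(630,140),.028),('trayBR',(645,353),.028),('trayBL',(502,362),.028),('coverTL',(120,68),.094),('coverTR',(373,33),.094),('coverBR',(408,280),.094),('coverBL',(142,318),.094),('hL',(205,375),.09),('hR',(362,352),.09)]:
    uv=(120+(a[0]+.5)/4-.5,165+(a[1]+.5)/4-.5); print(nm,plane('top',uv,z))
# tray and handle by two views
sc=lambda a,ox,oy,k:(ox+(a[0]+.5)/k-.5,oy+(a[1]+.5)/k-.5)
def T(nm,a,b,k2=4,o2=(145,165),o1=(120,165)):
    print(nm,*tri([ray('top',sc(a,*o1,4)),ray('scene',sc(b,*o2,k2))]))
T('trayTL(top)',(490,150),(705,318-27))
T('trayBL',(502,362),(710,127))
T('trayBR',(645,353),(553,120))
T('hL',(205,375),(372,73),5,(330,170))
T('hR',(362,352),(152,73),5,(330,170))
T('coverTL',(120,68),(540,400),5,(330,170))
T('coverTR',(373,33),(115,398),5,(330,170))
T('coverBR',(408,280),(84,128),5,(330,170))
T('coverBL',(142,318),(462,127),5,(330,170))
T('gtip',(66,203),(571,78),5,(330,170))
T('ghinge',(90,66),(590,405),5,(330,170))
for z in (.041,): 
  for a,b in zip(t,[(262,213),(160,190),(335,140),(250,112),(146,102)]):
    T('relay',a,b,o1=(300,150))
```

```text
relay [ 0.5751 -0.239   0.041 ]
relay [ 0.5636 -0.3166  0.041 ]
relay [ 0.4913 -0.2094  0.041 ]
relay [ 0.4737 -0.2762  0.041 ]
relay [ 0.4729 -0.3574  0.041 ]
trayTL [0.599  0.0656 0.028 ]
trayTR [ 0.6066 -0.0502  0.028 ]
trayBR [ 0.4305 -0.0606  0.028 ]
trayBL [0.4244 0.0552 0.028 ]
coverTL [0.6543 0.3522 0.094 ]
coverTR [0.6815 0.1537 0.094 ]
coverBR [0.4845 0.1236 0.094 ]
coverBL [0.4569 0.3272 0.094 ]
hL [0.4131 0.2786 0.09  ]
hR [0.4295 0.1588 0.09  ]
trayTL(top) [0.5975 0.0666 0.0351] [np.float64(0.0015761685176546986), np.float64(0.001576168517654702)]
trayBL [0.4244 0.0549 0.0291] [np.float64(0.00017852628900632555), np.float64(0.0001785262890063227)]
trayBR [ 0.4306 -0.0606  0.0268] [np.float64(2.470412914961038e-06), np.float64(2.4704129149427055e-06)]
hL [0.4129 0.2791 0.0921] [np.float64(0.0009934438302822333), np.float64(0.0009934438302822255)]
hR [0.4294 0.1587 0.0914] [np.float64(0.00012545700238746229), np.float64(0.0001254570023874633)]
coverTL [0.6543 0.352  0.0941] [np.float64(0.00016582533262798676), np.float64(0.00016582533262802843)]
coverTR [0.6818 0.1523 0.09
[... 301 characters left out ...]
0.1936] [np.float64(0.0001196623348576903), np.float64(0.00011966233485769129)]
ghinge [0.6557 0.3749 0.0957] [np.float64(0.0003056756283122327), np.float64(0.00030567562831228755)]
relay [ 0.5749 -0.2393  0.0426] [np.float64(0.0005194915835487755), np.float64(0.0005194915835487978)]
relay [ 0.5633 -0.3163  0.0432] [np.float64(0.0001362041243796207), np.float64(0.00013620412437957035)]
relay [ 0.4913 -0.2094  0.0408] [np.float64(2.858623956411355e-05), np.float64(2.8586239564125214e-05)]
relay [ 0.4735 -0.2764  0.0439] [np.float64(0.0007771527399007129), np.float64(0.0007771527399007244)]
relay [ 0.4727 -0.3568  0.0431] [np.float64(0.00016123802991014065), np.float64(0.00016123802991011637)]
```

```bash
cat >> h.py <<'E'
def go(pos,yaw,n,start=None,y0=None,p0=None):
    """rows n to reach TCP pos with tool x at yaw (deg), tool pointing down; prints scaled numbers"""
    s=manip.get_state(); M=R.from_rotvec(s['eef_rot']); p=np.array(s['position'] if p0 is None else p0)
    if y0 is not None: M=down(y0)
    T=down(yaw); 
    rv=(M.inv()*T).as_rotvec(); step=rv/n; dp=(np.array(pos)-p)/n
    rows=[]
    for i in range(n):
        rows.append((np.round(M.inv().apply(dp)/.15,3),np.round(step/np.pi,4))); M=M*R.from_rotvec(step)
    for t,r in rows: print(list(t),list(r))
    print('mm/row',np.linalg.norm(dp)*1e3,'deg/row',np.degrees(np.linalg.norm(step)))
def down(yaw):
    a=np.radians(yaw); x=np.array([np.cos(a),np.sin(a),0]); y=np.array([0,0,-1.]); return R.from_matrix(np.c_[x,y,np.cross(x,y)])
E
python3 - <<'E'
from h import *
go([.50,-.28,.20],-90,10)
E
```

```text
[np.float64(-0.132), np.float64(0.003), np.float64(0.213)] [np.float64(0.0), np.float64(0.015), np.float64(-0.0)]
[np.float64(-0.142), np.float64(0.003), np.float64(0.206)] [np.float64(0.0), np.float64(0.015), np.float64(-0.0)]
[np.float64(-0.152), np.float64(0.003), np.float64(0.199)] [np.float64(0.0), np.float64(0.015), np.float64(-0.0)]
[np.float64(-0.161), np.float64(0.003), np.float64(0.192)] [np.float64(0.0), np.float64(0.015), np.float64(-0.0)]
[np.float64(-0.17), np.float64(0.003), np.float64(0.184)] [np.float64(0.0), np.float64(0.015), np.float64(-0.0)]
[np.float64(-0.178), np.float64(0.003), np.float64(0.176)] [np.float64(0.0), np.float64(0.015), np.float64(-0.0)]
[np.float64(-0.186), np.float64(0.003), np.float64(0.168)] [np.float64(0.0), np.float64(0.015), np.float64(-0.0)]
[np.float64(-0.194), np.float64(0.003), np.float64(0.159)] [np.float64(0.0), np.float64(0.015), np.float64(-0.0)]
[np.float64(-0.201), np.float64(0.003), np.float64(0.149)] [np.float64(0.0), np.float64(0.015), np.float64(-0.0)]
[np.float64(-0.208), np.float64(0.003), np.float64(0.14)] [np.float64(0.0), np.float64(0.015), np.float64(-0.0)]
mm/row 37.59138090133795 deg/row 2.6918994124573303
```

{"method": "arm_command", "body": {"commands": [{"translation": [-0.132, 0.003, 0.213], "rot": [0, 0.015, 0], "gripper": 0.1}, {"translation": [-0.142, 0.003, 0.206], "rot": [0, 0.015, 0], "gripper": 0.1}, {"translation": [-0.152, 0.003, 0.199], "rot": [0, 0.015, 0], "gripper": 0.1}, {"translation": [-0.161, 0.003, 0.192], "rot": [0, 0.015, 0], "gripper": 0.1}, {"translation": [-0.17, 0.003, 0.184], "rot": [0, 0.015, 0], "gripper": 0.1}, {"translation": [-0.178, 0.003, 0.176], "rot": [0, 0.015, 0], "gripper": 0.1}, {"translation": [-0.186, 0.003, 0.168], "rot": [0, 0.015, 0], "gripper": 0.1}, {"translation": [-0.194, 0.003, 0.159], "rot": [0, 0.015, 0], "gripper": 0.1}, {"translation": [-0.201, 0.003, 0.149], "rot": [0, 0.015, 0], "gripper": 0.1}, {"translation": [-0.208, 0.003, 0.14], "rot": [0, 0.015, 0], "gripper": 0.1}]}}

```text
clock: 1.15
position: [0.5009, -0.2792, 0.2009]
eef_rot: [-1.208, 1.212, -1.212]
force: [0.9, -0.4, -0.2]
gripper_width: 0.0424
```

Run:
```python
from h import *
s=manip.get_state(); im=manip.snapshot('wrist'); cv2.imwrite('pics/w1.png',im[:,:,::-1])
import pickle; pickle.dump(s,open('w1.pkl','wb')); print(s['clock'],s['position'],R.from_rotvec(s['eef_rot']).as_matrix(),s['gripper_width'],s['dq'],s['joint_positions'])
```

```text
1.15 [ 0.5009 -0.2792  0.2009] [[-0.0035 -0.0001  1.    ]
 [-1.      0.0001 -0.0035]
 [-0.0001 -1.     -0.0001]] 0.04240814891164998 [-0.5534  0.0134 -0.1193 -0.0116  0.0359 -0.0054 -1.1538] [ 0.4     0.2665 -0.0046  1.8415  0.0014  1.0338 -1.1794]
```

View pics/w1.png

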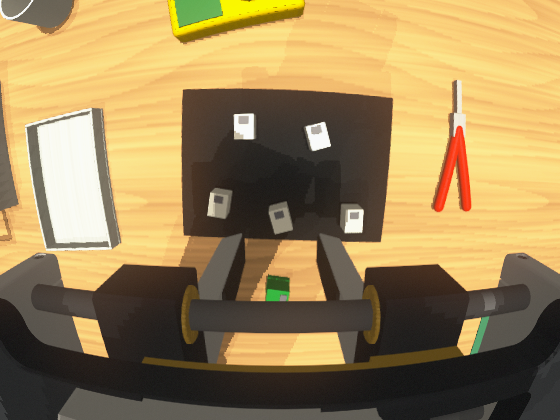

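The wrist view shows the five white relays on the mat at about (244,126), (317,136), (220,203), (280,217) and (352,219). The green decoy is at (278,288), off the mat. I choose the relays at (220,203), (244,126) and (317,136), and check them in a close crop.

Run:
```python
from h import *
crop('pics/w1.png','pics/w1c.png',195,100,375,240,4)
import pickle
s=pickle.load(open('w1.pkl','rb'))
im=cv2.imread('pics/w1.png')
g=cv2.cvtColor(im,cv2.COLOR_BGR2GRAY)
for thr in (195,):
    m=(g>thr).astype(np.uint8); m[:, :185]=0;m[:,390:]=0;m[:95]=0;m[236:]=0
    n,l,st,c=cv2.connectedComponentsWithStats(m)
    for i in range(1,n):
        if st[i,4]<40: continue
        print(thr,c[i],st[i],plane('wrist',c[i],.041,s))
```

```text
195 [244.4127 125.9815] [234 114  20  25 378] [ 0.5739 -0.242   0.041 ]
195 [318.2844 137.0559] [306 122  25  29 429] [ 0.562  -0.3185  0.041 ]
195 [388.1772 187.962 ] [386 165   4  37  79] [ 0.5085 -0.3971  0.041 ]
195 [210.6863 204.1471] [208 193   7  23 102] [ 0.4911 -0.2032  0.041 ]
195 [386.9294 212.5176] [384 204   6  17  85] [ 0.4807 -0.3976  0.041 ]
195 [354.3654 222.484 ] [345 209  19  24 312] [ 0.4696 -0.3603  0.041 ]
195 [386.1957 227.1087] [383 224   7   7  46] [ 0.4636 -0.3981  0.041 ]
```

View pics/w1c.png

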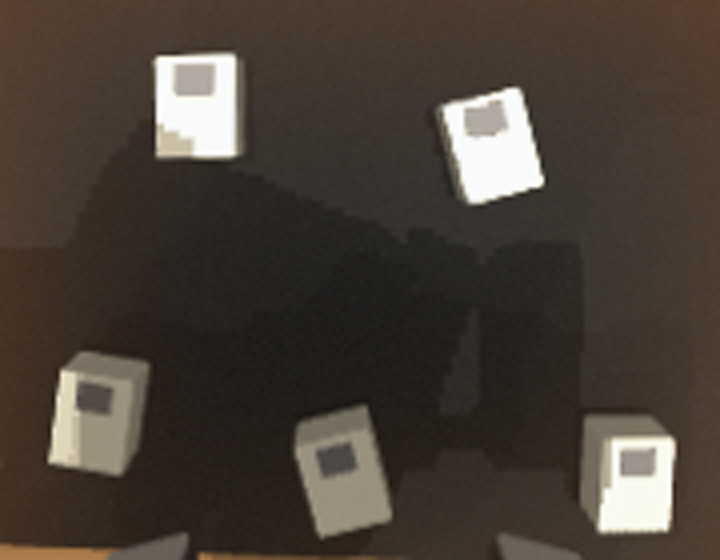

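Run:
```python
from h import *
import pickle
s=pickle.load(open('w1.pkl','rb'))
C={'A':[(155,56),(236,54),(238,156),(157,158)],'B':[(440,107),(518,89),(543,185),(472,204)],'C':[(66,372),(140,379),(126,474),(50,462)],'D':[(302,444),(373,432),(391,520),(322,537)],'E':[(601,436),(675,437),(671,531),(602,532)]}
topc=dict(zip('ABCDE',[(141,233),(236,246),(108,335),(191,356),(291,356)]))
for k,v in C.items():
    P=np.array([plane('wrist',(195+(a+.5)/4-.5,100+(b+.5)/4-.5),.041,s) for a,b in v])
    ax=(P[0]+P[1]-P[2]-P[3])/2; ay=(P[0]+P[3]-P[1]-P[2])/2
    yaw=np.degrees(np.arctan2(ax[1],ax[0])),np.degrees(np.arctan2(ay[1],ay[0]))-90
    mc=proj('wrist',P.mean(0),s); t=topc[k]
    p,e=tri([ray('wrist',mc,s),ray('top',(300+(t[0]+.5)/4-.5,150+(t[1]+.5)/4-.5))])
    print(k,P.mean(0),'len',np.linalg.norm(ax),np.linalg.norm(ay),'yaw',yaw,'tri',p,e[0])
```

```text
A [ 0.5738 -0.2412  0.041 ] len 0.02669668002917459 0.021141493605795935 yaw (np.float64(0.40792810935284923), np.float64(0.07695037173553487)) tri [ 0.5748 -0.2402  0.0369] 0.001119128911987556
B [ 0.5629 -0.3181  0.041 ] len 0.02629173360803068 0.020126178461155067 yaw (np.float64(16.81659962103317), np.float64(14.63320220276475)) tri [ 0.5633 -0.3175  0.0406] 0.0008412055867911732
C [ 0.4899 -0.2117  0.041 ] len 0.0262444520046497 0.020853754927629836 yaw (np.float64(-11.909454900281032), np.float64(-7.637860888661081)) tri [ 0.4905 -0.2105  0.0397] 0.0013552569325579258
D [ 0.4724 -0.2798  0.041 ] len 0.025988585933191963 0.019377619342329806 yaw (np.float64(11.18790164820999), np.float64(11.926424335726864)) tri [ 0.473  -0.2781  0.0398] 0.0018814790391376674
E [ 0.4716 -0.3598  0.041 ] len 0.02724635745102077 0.020391823868275507 yaw (np.float64(2.2612135202615526), np.float64(-0.5887987953570644)) tri [ 0.4726 -0.3579  0.0442] 0.001174086955657671
```

{"method": "arm_command", "body": {"commands": [{"translation": [-0.087, 0.224, 0.163], "rot": [0, 0, 0], "gripper": 0.1}, {"translation": [-0.087, 0.224, 0.163], "rot": [0, 0, 0], "gripper": 0.1}, {"translation": [-0.087, 0.224, 0.163], "rot": [0, 0, 0], "gripper": 0.1}, {"translation": [0, 0, 0], "rot": [0, 0, 0], "gripper": 0.1}, {"translation": [0, 0.19, 0], "rot": [0, 0, 0], "gripper": 0.1}, {"translation": [0, 0.19, 0], "rot": [0, 0, 0], "gripper": 0.1}, {"translation": [0, 0, 0], "rot": [0, 0, 0], "gripper": 0.1}]}}

```text
clock: 1.9
position: [0.5715, -0.2414, 0.0405]
eef_rot: [-1.211, 1.215, -1.207]
force: [0.3, 0.1, -0.3]
gripper_width: 0.0419
```

Run:
```python
from h import *
s=manip.get_state();im=manip.snapshot('wrist'); cv2.imwrite('pics/w2.png',im[:,:,::-1]); print(s['position'],s['eef_rot'],s['dq'])
print(proj('wrist',[.5745,-.240,.041],s))
```

```text
[ 0.5715 -0.2414  0.0405] [-1.211   1.2146 -1.2071] [ 0.0012 -0.0512  0.0002 -0.0409 -0.0031  0.0611  0.0007]
[278.7544 243.6448]
```

View pics/w2.png

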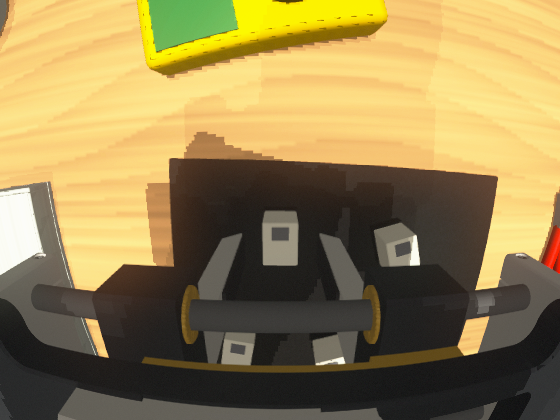

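The relay is centred between the fingertips (top-face centre at (281,246), tips at 240 and 322), so I go down and close.

{"method": "arm_command", "body": {"commands": [{"translation": [0, 0.1, 0.013], "rot": [0, 0, 0], "gripper": 0.1}, {"translation": [0, 0.1, 0], "rot": [0, 0, 0], "gripper": 0.1}, {"translation": [0, 0, 0], "rot": [0, 0, 0], "gripper": 0.1}, {"translation": [0, 0, 0], "rot": [0, 0, 0], "gripper": 1}, {"translation": [0, 0, 0], "rot": [0, 0, 0], "gripper": 1}, {"translation": [0, 0, 0], "rot": [0, 0, 0], "gripper": 1}, {"translation": [0, 0, 0], "rot": [0, 0, 0], "gripper": 1}]}}

```text
clock: 2.65
position: [0.5762, -0.2417, 0.0138]
eef_rot: [-1.208, 1.21, -1.211]
force: [-1.1, 0.1, 3.8]
gripper_width: 0.0221
```

{"method": "arm_command", "body": {"commands": [{"translation": [0, -0.26, 0], "rot": [0, 0, 0], "gripper": 1}, {"translation": [0, -0.26, 0], "rot": [0, 0, 0], "gripper": 1}, {"translation": [-0.274, 0, -0.012], "rot": [0, 0, 0], "gripper": 1}, {"translation": [-0.274, 0, -0.012], "rot": [0, 0, 0], "gripper": 1}, {"translation": [-0.274, 0, -0.012], "rot": [0, 0, 0], "gripper": 1}, {"translation": [-0.274, 0, -0.012], "rot": [0, 0, 0], "gripper": 1}, {"translation": [-0.274, 0, -0.012], "rot": [0, 0, 0], "gripper": 1}, {"translation": [-0.274, 0, -0.012], "rot": [0, 0, 0], "gripper": 1}, {"translation": [0, 0, 0], "rot": [0, 0, 0], "gripper": 1}, {"translation": [0, 0, 0], "rot": [0, 0, 0], "gripper": 1}]}}

```text
clock: 3.65
position: [0.5654, 0.0059, 0.0914]
eef_rot: [-1.209, 1.209, -1.209]
force: [0.9, -0.8, -0.6]
gripper_width: 0.0218
```

Run:
```python
from h import *
s=manip.get_state();im=manip.snapshot('wrist'); cv2.imwrite('pics/w3.png',im[:,:,::-1]); print(s['position'],s['eef_rot'],s['dq'],s['gripper_width'])
```

```text
[0.5654 0.0059 0.0914] [-1.2092  1.2085 -1.2088] [ 0.0339  0.0038  0.0243 -0.0008 -0.0002  0.0014  0.0075] 0.021821723257537902
```

View pics/w3.png

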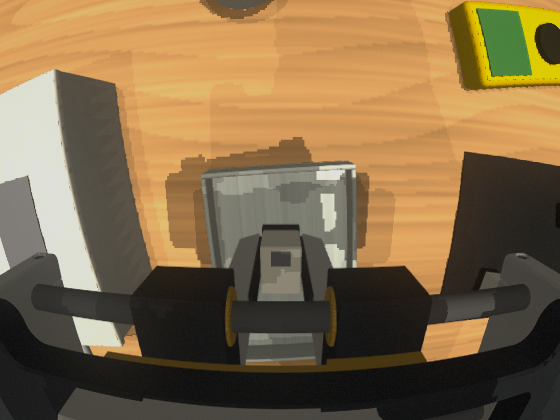

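The relay is held above the tray, with tray walls visible either side (columns 205 and 353). I lower and release it.

{"method": "arm_command", "body": {"commands": [{"translation": [0, 0.2, 0], "rot": [0, 0, 0], "gripper": 1}, {"translation": [0, 0.2, 0], "rot": [0, 0, 0], "gripper": 1}, {"translation": [0, 0.09, 0], "rot": [0, 0, 0], "gripper": 1}, {"translation": [0, 0, 0], "rot": [0, 0, 0], "gripper": 1}, {"translation": [0, 0, 0], "rot": [0, 0, 0], "gripper": 1}, {"translation": [0, 0, 0], "rot": [0, 0, 0], "gripper": 0.1}, {"translation": [0, 0, 0], "rot": [0, 0, 0], "gripper": 0.1}, {"translation": [0, 0, 0], "rot": [0, 0, 0], "gripper": 0.1}]}}

```text
clock: 4.5
position: [0.5658, 0.0051, 0.0184]
eef_rot: [-1.208, 1.21, -1.211]
force: [0.7, -0.0, 0.2]
gripper_width: 0.0408
```

Run:
```python
from h import *
go([.563,-.3175,.0984],-74.5,8,p0=[.5658,.0051,.0984])
```

```text
[np.float64(0.269), np.float64(-0.0), np.float64(-0.002)] [np.float64(-0.0), np.float64(-0.0108), np.float64(0.0)]
[np.float64(0.269), np.float64(-0.0), np.float64(-0.011)] [np.float64(-0.0), np.float64(-0.0108), np.float64(0.0)]
[np.float64(0.268), np.float64(-0.0), np.float64(-0.02)] [np.float64(-0.0), np.float64(-0.0108), np.float64(0.0)]
[np.float64(0.267), np.float64(-0.0), np.float64(-0.029)] [np.float64(-0.0), np.float64(-0.0108), np.float64(0.0)]
[np.float64(0.266), np.float64(-0.0), np.float64(-0.038)] [np.float64(-0.0), np.float64(-0.0108), np.float64(0.0)]
[np.float64(0.265), np.float64(-0.0), np.float64(-0.047)] [np.float64(-0.0), np.float64(-0.0108), np.float64(0.0)]
[np.float64(0.263), np.float64(-0.0), np.float64(-0.056)] [np.float64(-0.0), np.float64(-0.0108), np.float64(0.0)]
[np.float64(0.261), np.float64(-0.0), np.float64(-0.065)] [np.float64(-0.0), np.float64(-0.0108), np.float64(0.0)]
mm/row 40.326518880260416 deg/row 1.9485991209065623
```

{"method": "arm_command", "body": {"commands": [{"translation": [0, -0.267, 0], "rot": [0, 0, 0], "gripper": 0.1}, {"translation": [0, -0.267, 0], "rot": [0, 0, 0], "gripper": 0.1}, {"translation": [0.269, 0, -0.002], "rot": [0, -0.0108, 0], "gripper": 0.1}, {"translation": [0.269, 0, -0.011], "rot": [0, -0.0108, 0], "gripper": 0.1}, {"translation": [0.268, 0, -0.02], "rot": [0, -0.0108, 0], "gripper": 0.1}, {"translation": [0.267, 0, -0.029], "rot": [0, -0.0108, 0], "gripper": 0.1}, {"translation": [0.266, 0, -0.038], "rot": [0, -0.0108, 0], "gripper": 0.1}, {"translation": [0.265, 0, -0.047], "rot": [0, -0.0108, 0], "gripper": 0.1}, {"translation": [0.263, 0, -0.056], "rot": [0, -0.0108, 0], "gripper": 0.1}, {"translation": [0.261, 0, -0.065], "rot": [0, -0.0108, 0], "gripper": 0.1}]}}

```text
clock: 5.5
position: [0.5627, -0.3193, 0.0983]
eef_rot: [-1.325, 1.007, -1.007]
force: [-0.0, 0.6, 0.5]
gripper_width: 0.0421
```

{"method": "arm_command", "body": {"commands": [{"translation": [0, 0.18, 0], "rot": [0, 0, 0], "gripper": 0.1}, {"translation": [0, 0.18, 0], "rot": [0, 0, 0], "gripper": 0.1}, {"translation": [0, 0, 0], "rot": [0, 0, 0], "gripper": 0.1}]}}

```text
clock: 5.8
position: [0.5607, -0.3169, 0.0409]
eef_rot: [-1.326, 1.012, -1.004]
force: [0.6, 0.5, 0.1]
gripper_width: 0.0424
```

Run:
```python
from h import *
s=manip.get_state();im=manip.snapshot('wrist'); cv2.imwrite('pics/w4.png',im[:,:,::-1]); print(s['position'],R.from_rotvec(s['eef_rot']).as_matrix(),s['dq'],s['gripper_width'])
for q in ([281,246],): print(plane('wrist',q,.041,s))
```

```text
[ 0.5607 -0.3169  0.0409] [[ 0.2664 -0.0044  0.9639]
 [-0.9639  0.0022  0.2664]
 [-0.0033 -1.     -0.0036]] [-0.0103 -0.0484 -0.0029 -0.0353 -0.0025  0.0557  0.0026] 0.0423565795482094
[ 0.5621 -0.3163  0.041 ]
```

View pics/w4.png

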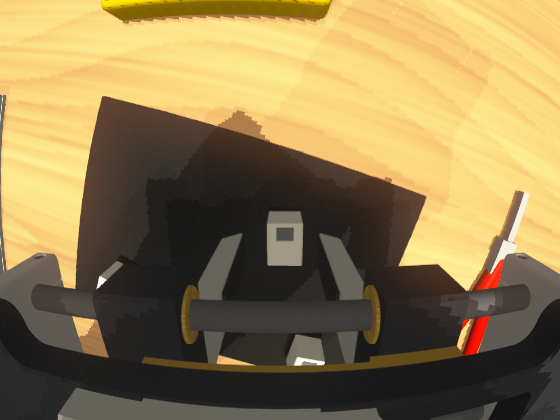

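Relay B is aligned between the fingers at (285,246), about 1 mm off centre. I grasp it.

{"method": "arm_command", "body": {"commands": [{"translation": [0.007, 0.1, 0.013], "rot": [0, 0, 0], "gripper": 0.1}, {"translation": [0, 0.1, 0], "rot": [0, 0, 0], "gripper": 0.1}, {"translation": [0, 0, 0], "rot": [0, 0, 0], "gripper": 0.1}, {"translation": [0, 0, 0], "rot": [0, 0, 0], "gripper": 1}, {"translation": [0, 0, 0], "rot": [0, 0, 0], "gripper": 1}, {"translation": [0, 0, 0], "rot": [0, 0, 0], "gripper": 1}, {"translation": [0, 0, 0], "rot": [0, 0, 0], "gripper": 1}, {"translation": [0, -0.26, 0], "rot": [0, 0, 0], "gripper": 1}, {"translation": [0, -0.26, 0], "rot": [0, 0, 0], "gripper": 1}]}}

```text
clock: 6.75
position: [0.5642, -0.3177, 0.092]
eef_rot: [-1.325, 1.01, -1.006]
force: [0.9, 0.5, 1.0]
gripper_width: 0.0215
```

Run:
```python
from h import *
s=manip.get_state(); print(s['position'],s['gripper_width'])
go([.515,.003,s['position'][2]],-90,8)
```

```text
[ 0.5642 -0.3177  0.092 ] 0.02153500723841874
[np.float64(-0.269), np.float64(0.0), np.float64(0.032)] [np.float64(0.0001), np.float64(0.0107), np.float64(-0.0001)]
[np.float64(-0.269), np.float64(0.0), np.float64(0.023)] [np.float64(0.0001), np.float64(0.0107), np.float64(-0.0001)]
[np.float64(-0.27), np.float64(0.0), np.float64(0.014)] [np.float64(0.0001), np.float64(0.0107), np.float64(-0.0001)]
[np.float64(-0.27), np.float64(0.0), np.float64(0.004)] [np.float64(0.0001), np.float64(0.0107), np.float64(-0.0001)]
[np.float64(-0.27), np.float64(0.0), np.float64(-0.005)] [np.float64(0.0001), np.float64(0.0107), np.float64(-0.0001)]
[np.float64(-0.27), np.float64(0.0), np.float64(-0.014)] [np.float64(0.0001), np.float64(0.0107), np.float64(-0.0001)]
[np.float64(-0.269), np.float64(0.0), np.float64(-0.023)] [np.float64(0.0001), np.float64(0.0107), np.float64(-0.0001)]
[np.float64(-0.269), np.float64(0.0), np.float64(-0.032)] [np.float64(0.0001), np.float64(0.0107), np.float64(-0.0001)]
mm/row 40.56081780068478 deg/row 1.9337547225521465
```

{"method": "arm_command", "body": {"commands": [{"translation": [-0.269, 0, 0.032], "rot": [0, 0.0108, 0], "gripper": 1}, {"translation": [-0.269, 0, 0.023], "rot": [0, 0.0108, 0], "gripper": 1}, {"translation": [-0.27, 0, 0.014], "rot": [0, 0.0108, 0], "gripper": 1}, {"translation": [-0.27, 0, 0.004], "rot": [0, 0.0108, 0], "gripper": 1}, {"translation": [-0.27, 0, -0.005], "rot": [0, 0.0108, 0], "gripper": 1}, {"translation": [-0.27, 0, -0.014], "rot": [0, 0.0108, 0], "gripper": 1}, {"translation": [-0.269, 0, -0.023], "rot": [0, 0.0108, 0], "gripper": 1}, {"translation": [-0.269, 0, -0.032], "rot": [0, 0.0108, 0], "gripper": 1}, {"translation": [0, 0, 0], "rot": [0, 0, 0], "gripper": 1}, {"translation": [0, 0, 0], "rot": [0, 0, 0], "gripper": 1}]}}

```text
clock: 7.75
position: [0.516, 0.0032, 0.0921]
eef_rot: [-1.209, 1.208, -1.209]
force: [0.2, -1.6, -0.6]
gripper_width: 0.0218
```

Run:
```python
from h import *
s=manip.get_state();im=manip.snapshot('wrist'); cv2.imwrite('pics/w5.png',im[:,:,::-1]); print(s['position'],s['gripper_width'],s['dq'])
```

```text
[0.516  0.0032 0.0921] 0.021753815924897314 [ 0.0352  0.0059  0.0224 -0.0052  0.0026  0.0007  0.0123]
```

View pics/w5.png

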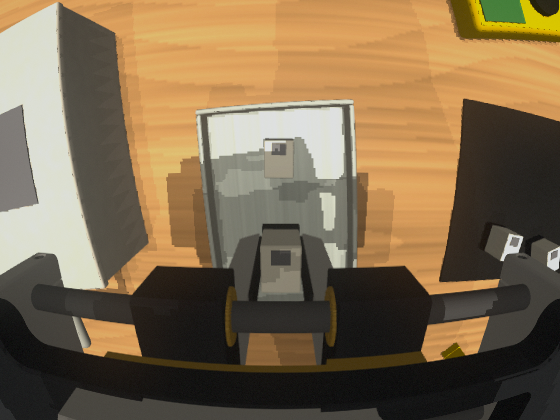

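The first relay stands in the tray at (279,158), and the second is held clear of it. I lower and release.

{"method": "arm_command", "body": {"commands": [{"translation": [0, 0.2, 0], "rot": [0, 0, 0], "gripper": 1}, {"translation": [0, 0.2, 0], "rot": [0, 0, 0], "gripper": 1}, {"translation": [0, 0.09, 0], "rot": [0, 0, 0], "gripper": 1}, {"translation": [0, 0, 0], "rot": [0, 0, 0], "gripper": 1}, {"translation": [0, 0, 0], "rot": [0, 0, 0], "gripper": 1}, {"translation": [0, 0, 0], "rot": [0, 0, 0], "gripper": 0.1}, {"translation": [0, 0, 0], "rot": [0, 0, 0], "gripper": 0.1}, {"translation": [0, 0, 0], "rot": [0, 0, 0], "gripper": 0.1}, {"translation": [0, -0.267, 0], "rot": [0, 0, 0], "gripper": 0.1}, {"translation": [0, -0.267, 0], "rot": [0, 0, 0], "gripper": 0.1}]}}

```text
clock: 8.8
position: [0.5151, 0.0026, 0.099]
eef_rot: [-1.21, 1.212, -1.209]
force: [1.7, -0.0, 0.8]
gripper_width: 0.0421
```

Run:
```python
from h import *
s=manip.get_state(); print(s['position'],s['gripper_width'])
go([.4900,-.2110,.0984],-100,6)
```

```text
[0.5151 0.0026 0.099 ] 0.042079719190489605
[np.float64(0.237), np.float64(0.001), np.float64(-0.028)] [np.float64(0.0001), np.float64(0.0092), np.float64(0.0)]
[np.float64(0.238), np.float64(0.001), np.float64(-0.021)] [np.float64(0.0001), np.float64(0.0092), np.float64(0.0)]
[np.float64(0.239), np.float64(0.001), np.float64(-0.014)] [np.float64(0.0001), np.float64(0.0092), np.float64(0.0)]
[np.float64(0.239), np.float64(0.001), np.float64(-0.007)] [np.float64(0.0001), np.float64(0.0092), np.float64(0.0)]
[np.float64(0.239), np.float64(0.001), np.float64(-0.0)] [np.float64(0.0001), np.float64(0.0092), np.float64(0.0)]
[np.float64(0.239), np.float64(0.001), np.float64(0.007)] [np.float64(0.0001), np.float64(0.0092), np.float64(0.0)]
mm/row 35.84319831366065 deg/row 1.6553820201498968
```

{"method": "arm_command", "body": {"commands": [{"translation": [0.237, 0, -0.028], "rot": [0, 0.0092, 0], "gripper": 0.1}, {"translation": [0.238, 0, -0.021], "rot": [0, 0.0092, 0], "gripper": 0.1}, {"translation": [0.239, 0, -0.014], "rot": [0, 0.0092, 0], "gripper": 0.1}, {"translation": [0.239, 0, -0.007], "rot": [0, 0.0092, 0], "gripper": 0.1}, {"translation": [0.239, 0, 0], "rot": [0, 0.0092, 0], "gripper": 0.1}, {"translation": [0.239, 0, 0.007], "rot": [0, 0.0092, 0], "gripper": 0.1}, {"translation": [0, 0, 0], "rot": [0, 0, 0], "gripper": 0.1}, {"translation": [0, 0.18, 0], "rot": [0, 0, 0], "gripper": 0.1}, {"translation": [0, 0.18, 0], "rot": [0, 0, 0], "gripper": 0.1}, {"translation": [0, 0, 0], "rot": [0, 0, 0], "gripper": 0.1}]}}

```text
clock: 9.8
position: [0.489, -0.21, 0.0421]
eef_rot: [-1.124, 1.34, -1.333]
force: [-0.4, -0.5, 0.0]
gripper_width: 0.0424
```

Run:
```python
from h import *
s=manip.get_state();im=manip.snapshot('wrist'); cv2.imwrite('pics/w6.png',im[:,:,::-1]); print(s['position'],R.from_rotvec(s['eef_rot']).as_matrix(),s['dq'],s['gripper_width'])
```

```text
[ 0.489  -0.21    0.0421] [[-0.1733 -0.0041  0.9849]
 [-0.9849  0.0015 -0.1733]
 [-0.0008 -1.     -0.0043]] [-0.0032 -0.0503  0.0053 -0.0377  0.0009  0.0679  0.0007] 0.04236754806667487
```

View pics/w6.png

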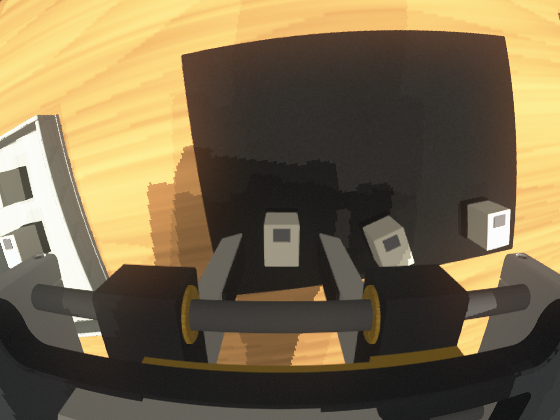

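The third relay is aligned between the fingers at (282,246), and the neighbour at (385,240) is clear. I grasp it.

{"method": "arm_command", "body": {"commands": [{"translation": [0, 0.1, 0.01], "rot": [0, 0, 0], "gripper": 0.1}, {"translation": [0, 0.105, 0], "rot": [0, 0, 0], "gripper": 0.1}, {"translation": [0, 0, 0], "rot": [0, 0, 0], "gripper": 0.1}, {"translation": [0, 0, 0], "rot": [0, 0, 0], "gripper": 1}, {"translation": [0, 0, 0], "rot": [0, 0, 0], "gripper": 1}, {"translation": [0, 0, 0], "rot": [0, 0, 0], "gripper": 1}, {"translation": [0, 0, 0], "rot": [0, 0, 0], "gripper": 1}, {"translation": [0, -0.26, 0], "rot": [0, 0, 0], "gripper": 1}, {"translation": [0, -0.26, 0], "rot": [0, 0, 0], "gripper": 1}]}}

```text
clock: 10.75
position: [0.4914, -0.2111, 0.0922]
eef_rot: [-1.123, 1.339, -1.336]
force: [0.8, -0.4, 0.3]
gripper_width: 0.0218
```

Run:
```python
from h import *
s=manip.get_state(); print(s['position'],s['gripper_width'])
go([.465,.000,s['position'][2]],-90,6)
```

```text
[ 0.4914 -0.2111  0.0922] 0.02179882981727075
[np.float64(-0.226), np.float64(0.0), np.float64(-0.07)] [np.float64(0.0001), np.float64(-0.0093), np.float64(-0.0)]
[np.float64(-0.228), np.float64(0.0), np.float64(-0.063)] [np.float64(0.0001), np.float64(-0.0093), np.float64(-0.0)]
[np.float64(-0.23), np.float64(0.0), np.float64(-0.056)] [np.float64(0.0001), np.float64(-0.0093), np.float64(-0.0)]
[np.float64(-0.231), np.float64(0.0), np.float64(-0.05)] [np.float64(0.0001), np.float64(-0.0093), np.float64(-0.0)]
[np.float64(-0.232), np.float64(0.0), np.float64(-0.043)] [np.float64(0.0001), np.float64(-0.0093), np.float64(-0.0)]
[np.float64(-0.234), np.float64(0.0), np.float64(-0.036)] [np.float64(0.0001), np.float64(-0.0093), np.float64(-0.0)]
mm/row 35.45890943456381 deg/row 1.6705631929095188
```

{"method": "arm_command", "body": {"commands": [{"translation": [-0.226, 0, -0.07], "rot": [0, -0.0093, 0], "gripper": 1}, {"translation": [-0.228, 0, -0.063], "rot": [0, -0.0093, 0], "gripper": 1}, {"translation": [-0.23, 0, -0.056], "rot": [0, -0.0093, 0], "gripper": 1}, {"translation": [-0.231, 0, -0.05], "rot": [0, -0.0093, 0], "gripper": 1}, {"translation": [-0.232, 0, -0.043], "rot": [0, -0.0093, 0], "gripper": 1}, {"translation": [-0.234, 0, -0.036], "rot": [0, -0.0093, 0], "gripper": 1}, {"translation": [0, 0, 0], "rot": [0, 0, 0], "gripper": 1}, {"translation": [0, 0, 0], "rot": [0, 0, 0], "gripper": 1}]}}

```text
clock: 11.55
position: [0.4659, 0.0001, 0.092]
eef_rot: [-1.21, 1.208, -1.208]
force: [0.8, 0.1, -0.2]
gripper_width: 0.0215
```

Run:
```python
from h import *
s=manip.get_state();im=manip.snapshot('wrist'); cv2.imwrite('pics/w7.png',im[:,:,::-1]); print(s['position'],s['gripper_width'],s['dq'])
```

```text
[0.4659 0.0001 0.092 ] 0.021467298762185907 [ 0.0265  0.0058  0.0207 -0.0038  0.0016 -0.0007  0.0058]
```

View pics/w7.png

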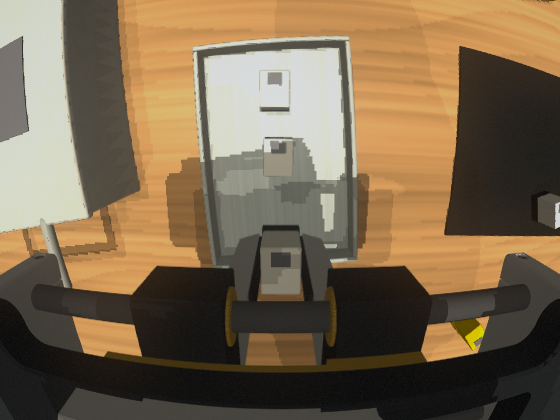

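Two relays stand in the tray at (275,90) and (278,157), and the third is held. I lower, release and rise.

{"method": "arm_command", "body": {"commands": [{"translation": [0, 0.2, 0], "rot": [0, 0, 0], "gripper": 1}, {"translation": [0, 0.2, 0], "rot": [0, 0, 0], "gripper": 1}, {"translation": [0, 0.09, 0], "rot": [0, 0, 0], "gripper": 1}, {"translation": [0, 0, 0], "rot": [0, 0, 0], "gripper": 1}, {"translation": [0, 0, 0], "rot": [0, 0, 0], "gripper": 1}, {"translation": [0, 0, 0], "rot": [0, 0, 0], "gripper": 0.1}, {"translation": [0, 0, 0], "rot": [0, 0, 0], "gripper": 0.1}, {"translation": [0, 0, 0], "rot": [0, 0, 0], "gripper": 0.1}, {"translation": [0, -0.267, 0], "rot": [0, 0, 0], "gripper": 0.1}, {"translation": [0, -0.267, 0], "rot": [0, 0, 0], "gripper": 0.1}]}}

```text
clock: 12.6
position: [0.4648, -0.0002, 0.0989]
eef_rot: [-1.211, 1.21, -1.208]
force: [0.9, 0.3, 0.1]
gripper_width: 0.0423
```

Run:
```python
from h import *
go([.4212,.2188,.20],7.8,14)
```

```text
[np.float64(-0.104), np.float64(-0.048), np.float64(-0.021)] [np.float64(0.0), np.float64(-0.0388), np.float64(-0.0)]
[np.float64(-0.106), np.float64(-0.048), np.float64(-0.008)] [np.float64(0.0), np.float64(-0.0388), np.float64(-0.0)]
[np.float64(-0.106), np.float64(-0.048), np.float64(0.005)] [np.float64(0.0), np.float64(-0.0388), np.float64(-0.0)]
[np.float64(-0.105), np.float64(-0.048), np.float64(0.018)] [np.float64(0.0), np.float64(-0.0388), np.float64(-0.0)]
[np.float64(-0.102), np.float64(-0.048), np.float64(0.03)] [np.float64(0.0), np.float64(-0.0388), np.float64(-0.0)]
[np.float64(-0.097), np.float64(-0.048), np.float64(0.043)] [np.float64(0.0), np.float64(-0.0388), np.float64(-0.0)]
[np.float64(-0.091), np.float64(-0.048), np.float64(0.054)] [np.float64(0.0), np.float64(-0.0388), np.float64(-0.0)]
[np.float64(-0.084), np.float64(-0.048), np.float64(0.065)] [np.float64(0.0), np.float64(-0.0388), np.float64(-0.0)]
[np.float64(-0.076), np.float64(-0.048), np.float64(0.075)] [np.float64(0.0), np.float64(-0.0388), np.float64(-0.0)]
[np.float64(-0.066), np.float64(-0.048), np.float64(0.083)] [np.float64(0.0), np.float64(-0.0388), np.float64(-0.0)]
[np.float64(-0.055), np.float64(-0.048), np.float64(0.091)] [np.float64(0.0), np.float64(-0.0388), np.float64(-0.0)]
[np.float64(-0.044), np.float64(-0.048), np.float64(0.097)] [np.float64(0.0), np.float64(-0.0388), np.float64(-0.0)]
[np.float64(-0.032), np.float64(-0.048), np.float64(0.101)] [np.float64(0.0), np.float64(-0.0388), np.float64(-0.0)]
[np.float64(-0.019), np.float64(-0.048), np.float64(0.105)] [np.float64(0.0), np.float64(-0.0388), np.float64(-0.0)]
mm/row 17.507358952261992 deg/row 6.983448501026523
```

{"method": "arm_command", "body": {"commands": [{"translation": [0, -0.224, 0], "rot": [0, 0, 0], "gripper": 0.1}, {"translation": [0, -0.224, 0], "rot": [0, 0, 0], "gripper": 0.1}, {"translation": [0, -0.224, 0], "rot": [0, 0, 0], "gripper": 0.1}, {"translation": [-0.104, 0, -0.021], "rot": [0, -0.0388, 0], "gripper": 0.1}, {"translation": [-0.106, 0, -0.008], "rot": [0, -0.0388, 0], "gripper": 0.1}, {"translation": [-0.106, 0, 0.005], "rot": [0, -0.0388, 0], "gripper": 0.1}, {"translation": [-0.105, 0, 0.018], "rot": [0, -0.0388, 0], "gripper": 0.1}, {"translation": [-0.102, 0, 0.03], "rot": [0, -0.0388, 0], "gripper": 0.1}, {"translation": [-0.097, 0, 0.043], "rot": [0, -0.0388, 0], "gripper": 0.1}, {"translation": [-0.091, 0, 0.054], "rot": [0, -0.0388, 0], "gripper": 0.1}]}}

```text
clock: 13.6
position: [0.4437, 0.1098, 0.1994]
eef_rot: [-1.498, 0.557, -0.557]
force: [0.6, -0.7, 0.7]
gripper_width: 0.0424
```

{"method": "arm_command", "body": {"commands": [{"translation": [-0.084, 0, 0.065], "rot": [0, -0.0388, 0], "gripper": 0.1}, {"translation": [-0.076, 0, 0.075], "rot": [0, -0.0388, 0], "gripper": 0.1}, {"translation": [-0.066, 0, 0.083], "rot": [0, -0.0388, 0], "gripper": 0.1}, {"translation": [-0.055, 0, 0.091], "rot": [0, -0.0388, 0], "gripper": 0.1}, {"translation": [-0.044, 0, 0.097], "rot": [0, -0.0388, 0], "gripper": 0.1}, {"translation": [-0.032, 0, 0.101], "rot": [0, -0.0388, 0], "gripper": 0.1}, {"translation": [-0.019, 0, 0.105], "rot": [0, -0.0388, 0], "gripper": 0.1}, {"translation": [0, 0, 0], "rot": [0, 0, 0], "gripper": 0.1}, {"translation": [0, 0, 0], "rot": [0, 0, 0], "gripper": 0.1}, {"translation": [0, 0, 0], "rot": [0, 0, 0], "gripper": 0.1}]}}

```text
clock: 14.6
position: [0.4223, 0.2179, 0.1991]
eef_rot: [-1.569, -0.104, 0.104]
force: [-0.7, 0.8, 0.3]
gripper_width: 0.0418
```

Run:
```python
from h import *
import pickle
s=manip.get_state();im=manip.snapshot('wrist'); cv2.imwrite('pics/w8.png',im[:,:,::-1]); print(s['position'],R.from_rotvec(s['eef_rot']).as_matrix(),s['joint_positions'],s['dq'])
pickle.dump(s,open('w8.pkl','wb'))
for n in ('top','scene'): cv2.imwrite(f'pics/{n}1.png',manip.snapshot(n)[:,:,::-1])
for p in ([.4131,.2786,.09],[.4295,.1588,.09],[.4212,.2188,.09],[.531,.356,.1936],[.6557,.3749,.09]): print(proj('wrist',p,s))
```

```text
[0.4223 0.2179 0.1991] [[ 0.9912  0.0002 -0.1324]
 [ 0.1324 -0.0003  0.9912]
 [ 0.0001 -1.     -0.0003]] [-0.2151  0.1307 -0.4273  2.025   0.0647  0.9985 -0.5415] [ 0.0017  0.0003  0.0002 -0.0006  0.0002 -0.0022  0.0082]
[279.6517 138.6192]
[280.2456 266.6789]
[279.8626 205.4487]
[477.8106  58.0957]
[517.8025  92.6281]
```

View pics/w8.png

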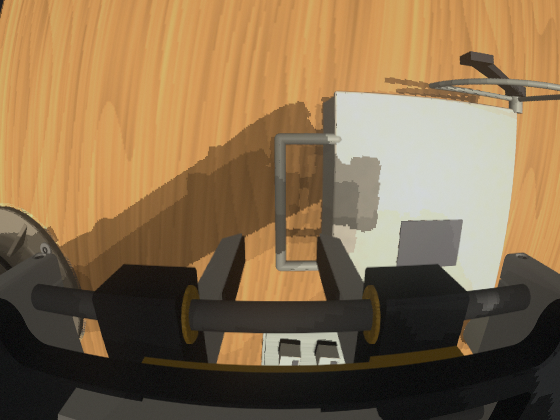

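View pics/scene1.png

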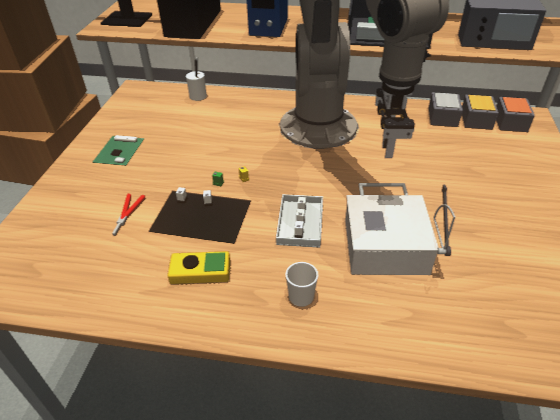

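View pics/top1.png

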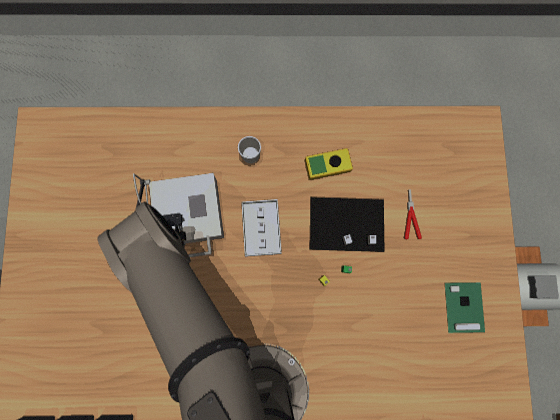

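All three relays stand in the tray and two are left on the mat. In the wrist view the handle bar runs from (280,138) to (281,267), matching the projected points within a pixel. The gauge tip at (478,58) also agrees. I go down over the bar.

{"method": "arm_command", "body": {"commands": [{"translation": [-0.007, 0.2, 0.007], "rot": [0, 0, 0], "gripper": 0.1}, {"translation": [0, 0.2, 0], "rot": [0, 0, 0], "gripper": 0.1}, {"translation": [0, 0.2, 0], "rot": [0, 0, 0], "gripper": 0.1}, {"translation": [0, 0.1, 0], "rot": [0, 0, 0], "gripper": 0.1}, {"translation": [0, 0, 0], "rot": [0, 0, 0], "gripper": 0.1}, {"translation": [0, 0, 0], "rot": [0, 0, 0], "gripper": 0.1}]}}

```text
clock: 15.35
position: [0.4212, 0.2195, 0.0945]
eef_rot: [-1.568, -0.106, 0.106]
force: [0.4, 0.4, 0.7]
gripper_width: 0.0423
```

Run:
```python
from h import *
s=manip.get_state();im=manip.snapshot('wrist'); cv2.imwrite('pics/w9.png',im[:,:,::-1]); print(s['position'],s['force'],s['dq'])
```

```text
[0.4212 0.2195 0.0945] [0.4095 0.4289 0.6586] [ 0.0026 -0.0181 -0.0037 -0.0087 -0.0014  0.0034  0.0022]
```

View pics/w9.png

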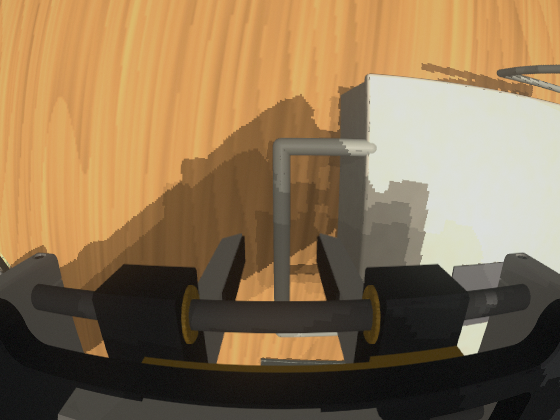

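The bar at column 282 is centred between the fingertips (240 and 322). I go down 23 mm more and close.

{"method": "arm_command", "body": {"commands": [{"translation": [0, 0.1, 0], "rot": [0, 0, 0], "gripper": 0.1}, {"translation": [0, 0.055, 0], "rot": [0, 0, 0], "gripper": 0.1}, {"translation": [0, 0, 0], "rot": [0, 0, 0], "gripper": 0.1}, {"translation": [0, 0, 0], "rot": [0, 0, 0], "gripper": 0.1}, {"translation": [0, 0, 0], "rot": [0, 0, 0], "gripper": 1}, {"translation": [0, 0, 0], "rot": [0, 0, 0], "gripper": 1}, {"translation": [0, 0, 0], "rot": [0, 0, 0], "gripper": 1}, {"translation": [0, 0, 0], "rot": [0, 0, 0], "gripper": 1}, {"translation": [0, 0, 0], "rot": [0, 0, 0], "gripper": 1}]}}

```text
clock: 16.3
position: [0.4218, 0.2198, 0.0711]
eef_rot: [-1.568, -0.108, 0.106]
force: [6.8, 1.6, -2.4]
gripper_width: 0.0089
```

Run:
```python
from h import *
s=manip.get_state(); print(s['position'],R.from_rotvec(s['eef_rot']).as_matrix(),s['force'],s['dq'],s['gripper_width'],s['joint_positions'])
print(s['position']-.0188*R.from_rotvec(s['eef_rot']).as_matrix()[:,1])
```

```text
[0.4218 0.2198 0.0711] [[ 0.9908  0.0014 -0.1355]
 [ 0.1355  0.0007  0.9908]
 [ 0.0015 -1.      0.0005]] [ 6.8154  1.5903 -2.3993] [ 0.0007  0.0019 -0.0018 -0.0029 -0.0012  0.0013 -0.0005] 0.008945007256287834 [-0.264   0.3101 -0.4048  2.1443  0.1843  0.7178 -0.6549]
[0.4218 0.2197 0.0899]
```

{"method": "arm_command", "body": {"commands": [{"translation": [0.003, -0.1, 0], "rot": [0, 0, 0], "gripper": 1}, {"translation": [0.009, -0.0995, 0], "rot": [0, 0, 0], "gripper": 1}, {"translation": [0.015, -0.099, 0], "rot": [0, 0, 0], "gripper": 1}, {"translation": [0.021, -0.098, 0], "rot": [0, 0, 0], "gripper": 1}, {"translation": [0.0265, -0.0965, 0], "rot": [0, 0, 0], "gripper": 1}, {"translation": [0, 0, 0], "rot": [0, 0, 0], "gripper": 1}]}}

```text
clock: 16.9
position: [0.4334, 0.2212, 0.1462]
eef_rot: [-1.567, -0.108, 0.104]
force: [6.2, -0.2, -5.4]
gripper_width: 0.0092
```

```bash
cat >> h.py <<'E'
def theta():
    s=manip.get_state(); M=R.from_rotvec(s['eef_rot']).as_matrix(); g=s['position']-.0188*M[:,1]
    bx=np.array([.9908,.1355,0]); H=np.array([.4218,.2197,.09])+.25*bx
    d=H-g; return np.arctan2(g[2]-.09,d@bx),np.hypot(g[2]-.09,d@bx),g,d@np.array([-.1355,.9908,0])
E
python3 - <<'E'
from h import *
s=manip.get_state(); print(theta(),s['force'],s['torque'],s['gripper_width'],s['dq'])
import pickle
pickle.dump(s,open('w10.pkl','wb'));cv2.imwrite('pics/w10.png',manip.snapshot('wrist')[:,:,::-1])
crop('pics/scene1.png','pics/g_s.png',430,175,465,265,6)
crop('pics/top0.png','pics/g_t.png',125,165,165,225,8)
crop('pics/w8.png','pics/g_w.png',420,40,560,120,5)
E
```

```text
(np.float64(0.30474882569620837), np.float64(0.24985801184295187), array([0.4334, 0.2212, 0.165 ]), np.float64(8.218363560720949e-05)) [ 6.185  -0.2218 -5.3561] [-0.0775 -1.5809  0.0091] 0.009198425274541082 [-0.0047  0.0237 -0.0017  0.0361  0.0132 -0.0497 -0.0171]
```

View pics/w10.png

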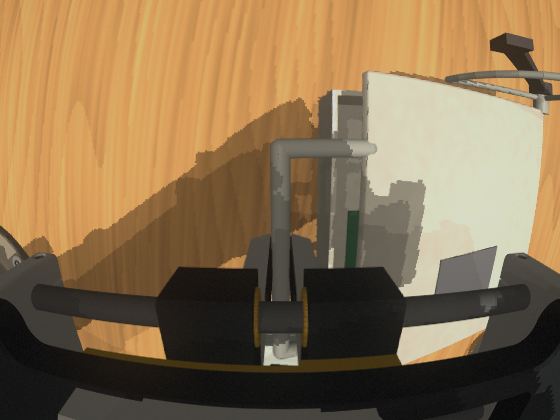

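View pics/g_s.png

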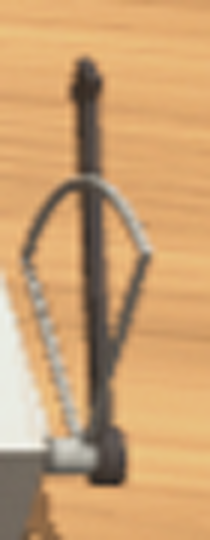

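View pics/g_t.png

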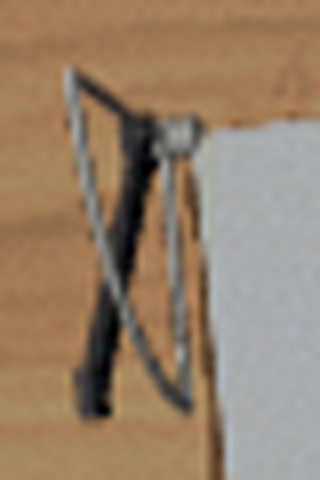

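View pics/g_w.png

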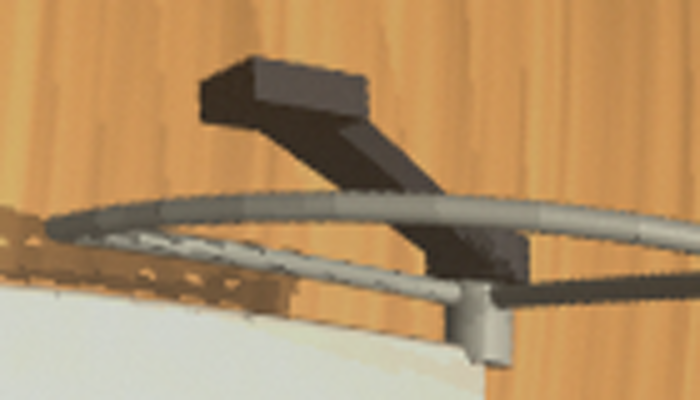

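{"method": "arm_command", "body": {"commands": [{"translation": [0.0325, -0.0945, 0], "rot": [0, 0, 0], "gripper": 1}, {"translation": [0.038, -0.0925, 0], "rot": [0, 0, 0], "gripper": 1}, {"translation": [0.0435, -0.09, 0], "rot": [0, 0, 0], "gripper": 1}, {"translation": [0.049, -0.0875, 0], "rot": [0, 0, 0], "gripper": 1}, {"translation": [0.054, -0.084, 0], "rot": [0, 0, 0], "gripper": 1}, {"translation": [0.059, -0.081, 0], "rot": [0, 0, 0], "gripper": 1}, {"translation": [0, 0, 0], "rot": [0, 0, 0], "gripper": 1}, {"translation": [0, 0, 0], "rot": [0, 0, 0], "gripper": 1}, {"translation": [0, 0, 0], "rot": [0, 0, 0], "gripper": 1}]}}

```text
clock: 17.85
position: [0.4725, 0.2264, 0.223]
eef_rot: [-1.569, -0.106, 0.108]
force: [6.3, -0.8, -7.6]
gripper_width: 0.0089
```

Run:
```python
from h import *
from scipy.optimize import brentq
s=manip.get_state(); print(theta(),s['force'],s['torque'],s['gripper_width'],s['dq'])
import pickle
pickle.dump(s,open('w11.pkl','wb'));cv2.imwrite('pics/w11.png',manip.snapshot('wrist')[:,:,::-1])
cv2.imwrite('pics/scene2.png',manip.snapshot('scene')[:,:,::-1]);cv2.imwrite('pics/top2.png',manip.snapshot('top')[:,:,::-1])
crop('pics/scene2.png','pics/scene2c.png',340,110,480,270,5)
crop('pics/top2.png','pics/top2c.png',100,160,230,270,5)
bx=np.array([.9908,.1355,0]);by=np.array([-.1355,.9908,0]);H=np.array([.4218,.2197,.09])+.25*bx
tip=lambda t,r=.16,y=.122:H+y*by-r*np.cos(t)*bx+np.array([0,0,r*np.sin(t)])
for t in (.6,.65,.7,.75,.8): print(t,'scene',proj('scene',tip(t)),'top',proj('top',tip(t)))
```

```text
(np.float64(0.6522150548553123), np.float64(0.25015767498019803), array([0.4726, 0.2264, 0.2418]), np.float64(0.0002440102847584748)) [ 6.2666 -0.8044 -7.5682] [-0.185  -1.261   0.0567] 0.008890203088421152 [ 0.0001 -0.0008  0.0025 -0.0042  0.0016  0.0016  0.0018]
0.6 scene [442.579  187.1352] top [137.1922 219.1067]
0.65 scene [443.5899 186.3148] top [136.2955 217.1805]
0.7 scene [444.6229 185.6426] top [135.4085 215.1397]
0.75 scene [445.6759 185.1235] top [134.5341 212.9892]
0.8 scene [446.747  184.7619] top [133.6755 210.7348]
```

View pics/scene2c.png

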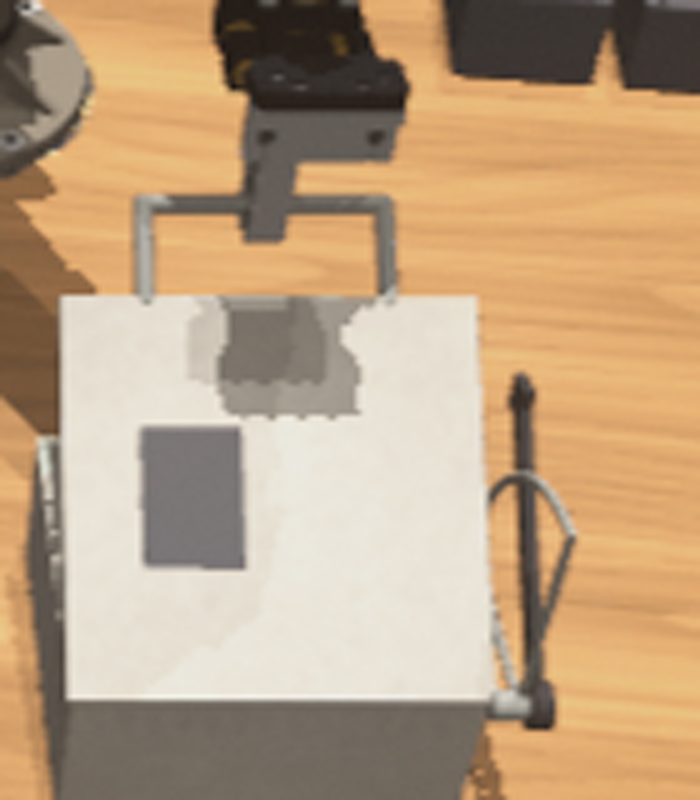

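View pics/top2c.png

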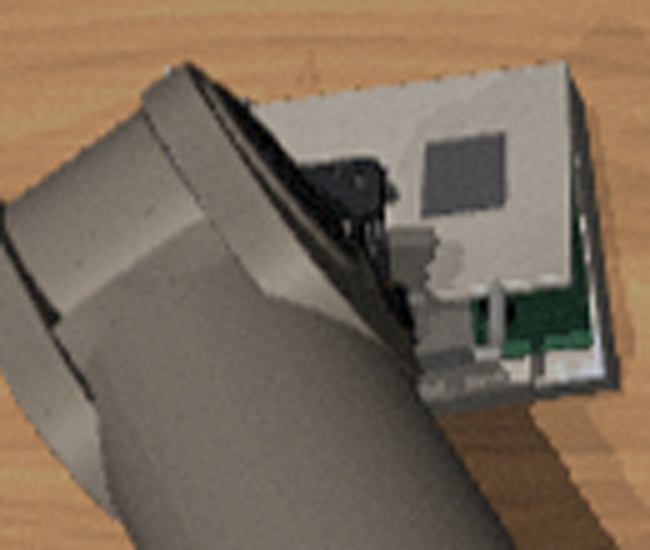

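View pics/w11.png

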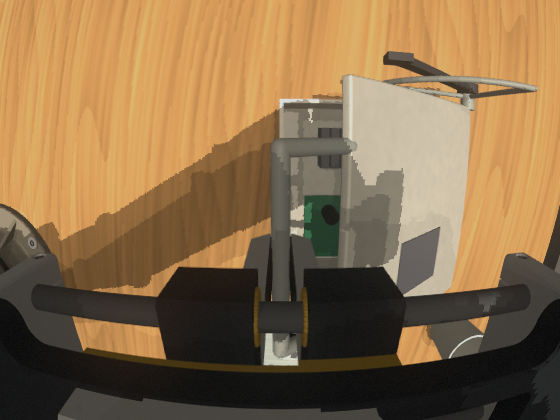

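The scene view shows the cover just below the gauge arm, with the arm tip at about (444,187). That view hardly changes with angle, so I zoom the wrist pictures for the gauge bar.

Run:
```python
from h import *
crop('pics/w11.png','pics/g11.png',330,40,490,130,5)
crop('pics/w10.png','pics/g10.png',440,20,560,120,6)
crop('pics/w8.png','pics/g8.png',440,40,560,120,6)
```

```text
(no output)
```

View pics/g11.png

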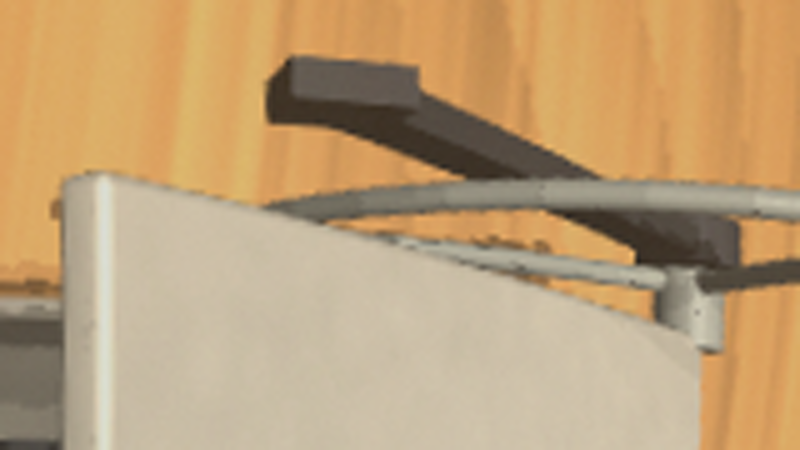

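View pics/g10.png

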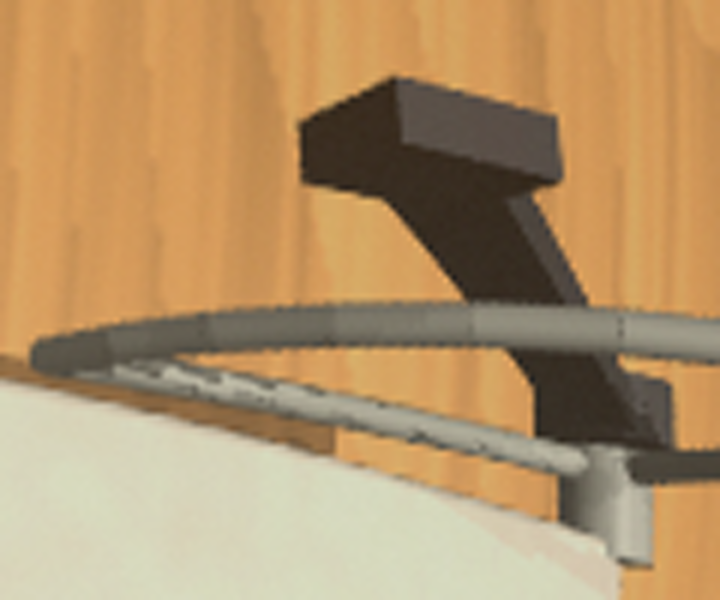

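View pics/g8.png

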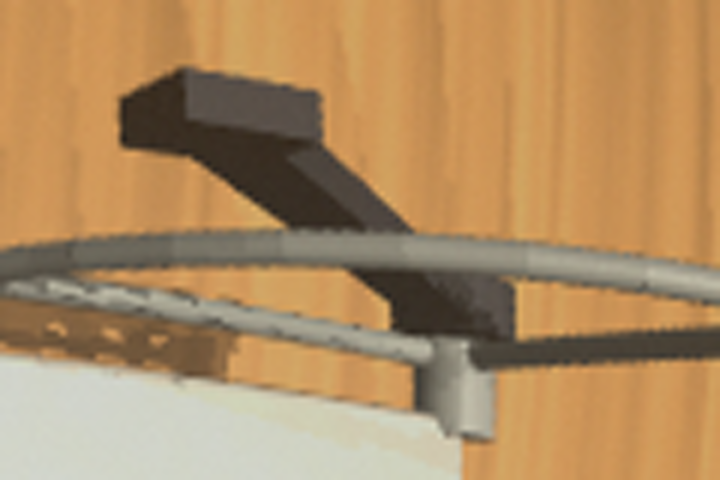

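Run:
```python
from h import *
import pickle
bx=np.array([.9908,.1355,0]);by=np.array([-.1355,.9908,0]);H=np.array([.4218,.2197,.09])+.25*bx
S={k:pickle.load(open(k+'.pkl','rb')) for k in('w8','w10','w11')}
off={'w8':(440,40,6),'w10':(440,20,6),'w11':(330,40,5)}
far={'w8':(187,68),'w10':(396,78),'w11':(295,58)}
near={'w8':(187,121),'w10':(402,141),'w11':(291,97)}
def px(k,a):
    x,y,f=off[k]; return (x+(a[0]+.5)/f-.5,y+(a[1]+.5)/f-.5)
def rep(nm,rs):
    p,e=tri(rs); d=p-H; xx=-d@bx; print(nm,p,np.array(e),'ybox',d@by,'r',np.hypot(xx,d[2]),'theta',np.arctan2(d[2],xx))
top=ray('top',(125+(95+.5)/8-.5,165+(412+.5)/8-.5))
sc=ray('scene',(430+(86+.5)/6-.5,175+(64+.5)/6-.5))
for nm,D in(('far',far),('near',near)):
    rs=[ray('wrist',px(k,D[k]),S[k]) for k in D]
    rep(nm,rs); 
mid={k:((far[k][0]+near[k][0])/2,(far[k][1]+near[k][1])/2) for k in far}
rs=[ray('wrist',px(k,mid[k]),S[k]) for k in mid]
rep('mid',rs);rep('mid+top+sc',rs+[top,sc]);rep('top+sc',[top,sc]);rep('w+top',rs+[top]);rep('w+sc',rs+[sc])
# single-view: intersect plane ybox=.122
for nm,r in list(zip(mid,rs)):
    o,v=r; t=(.122-(o-H)@by)/(v@by); d=o+v*t-H; print(nm,'plane r',np.hypot(d@bx,d[2]),'th',np.arctan2(d[2],-d@bx))
# per-view cover check: raised cover corner +y free edge top in w11: (100,178)
for k,a in (('w11',(98,177)),):
    o,v=ray('wrist',px(k,a),S[k]); t=(.106-(o-H)@by)/(v@by); d=o+v*t-H; print('corner',np.hypot(d@bx,d[2]),np.arctan2(d[2],-d@bx))
```

```text
far [0.5267 0.3602 0.1906] [0.0002 0.0002 0.0002] ybox 0.12501074131340792 r 0.1620041889529299 theta 0.6697654422759158
near [0.5263 0.3539 0.1921] [0.0002 0.0001 0.0001] ybox 0.11875359154478687 r 0.16390274739518962 theta 0.6721867588070398
mid [0.5265 0.357  0.1913] [0.0001 0.0001 0.0001] ybox 0.12186395917868552 r 0.1629377519188001 theta 0.670894898565628
mid+top+sc [0.5277 0.357  0.1903] [0.0005 0.0007 0.0008 0.0022 0.0005] ybox 0.1217420486519519 r 0.16144592887841885 theta 0.6702918278886606
top+sc [0.5292 0.356  0.1919] [0.0007 0.0007] ybox 0.12044126484898995 r 0.16136171545526887 theta 0.6836534846597638
w+top [0.5288 0.358  0.1877] [0.0004 0.0009 0.0012 0.0017] ybox 0.12250909458000421 r 0.15880210202523987 theta 0.6624041558512562
w+sc [0.527  0.3573 0.1905] [0.0002 0.0002 0.0002 0.0001] ybox 0.12206611804578438 r 0.162084829645978 theta 0.668837891100587
w8 plane r 0.16220201512339028 th 0.6701473453295238
w10 plane r 0.16287869450271905 th 0.6702298021847797
w11 plane r 0.162253997278265 th 0.6680641587790972
corner 0.18447951628827575 0.5771434841009742
```

Run:
```python
from h import *
import pickle
bx=np.array([.9908,.1355,0]);by=np.array([-.1355,.9908,0]);H=np.array([.4218,.2197,.09])+.25*bx
s=pickle.load(open('w11.pkl','rb'))
q=lambda a,x,y,f:(x+(a[0]+.5)/f-.5,y+(a[1]+.5)/f-.5)
def rep(nm,rs):
    p,e=tri(rs); d=p-H; xx=-d@bx; r=np.hypot(xx,d[2]);th=np.arctan2(d[2],xx); print(nm,p,np.array(e),'ybox',d@by,'r',r,'theta',th,'minus4mm',th-np.arcsin(.004/r))
rep('corner+y top',[ray('wrist',q((100,177),330,40,5),s),ray('scene',q((477,297),340,110,5))])
crop('pics/w11.png','pics/h11.png',260,120,370,170,6)
rep('bar end',[ray('wrist',(281,148),s),ray('scene',q((388,203),340,110,5))])
rep('-y corner',[ray('top',q((570,290),100,160,5)),ray('scene',q((62,297),340,110,5))])
```

```text
corner+y top [0.4976 0.3328 0.2155] [0.0002 0.0002] ybox 0.10181046316823236 r 0.20297525504846936 theta 0.6664166718102367 minus4mm 0.6467085603433946
bar end [0.4643 0.2863 0.244 ] [0.0004 0.0004] ybox 0.06021294210407209 r 0.2515326773324852 theta 0.6589278217848336 minus4mm 0.6430246450892656
-y corner [0.5202 0.1315 0.2105] [0.0007 0.0007] ybox -0.10067548390258672 r 0.20390919685132491 theta 0.6321565244183859 minus4mm 0.6125386913524576
```

View pics/h11.png

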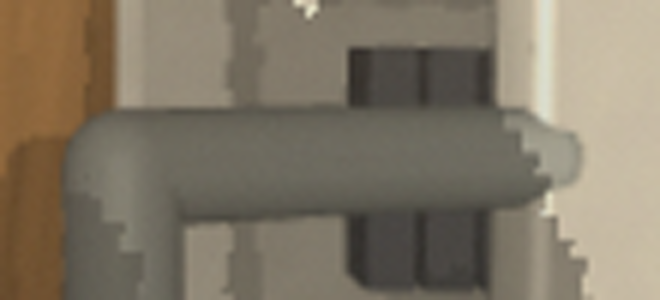

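Measured gauge angle is 0.670 rad (tip on the 122 mm plane, radius 0.161–0.163). The cover is at about 0.65, from the tool position (0.652), the bar end and the +y corner. I raise it 0.018 rad.

{"method": "arm_command", "body": {"commands": [{"translation": [0.0185, -0.0237, 0], "rot": [0, 0, 0], "gripper": 1}, {"translation": [0, 0, 0], "rot": [0, 0, 0], "gripper": 1}, {"translation": [0, 0, 0], "rot": [0, 0, 0], "gripper": 1}, {"translation": [0, 0, 0], "rot": [0, 0, 0], "gripper": 1}, {"translation": [0, 0, 0], "rot": [0, 0, 0], "gripper": 1}]}}

```text
clock: 18.5
position: [0.4754, 0.2268, 0.2268]
eef_rot: [-1.569, -0.107, 0.107]
force: [5.7, -0.8, -7.1]
gripper_width: 0.0084
```

Run:
```python
from h import *
import pickle
s=manip.get_state(); print(s['clock'],theta(),s['force'],s['gripper_width'],s['dq'])
pickle.dump(s,open('w12.pkl','wb'));cv2.imwrite('pics/w12.png',manip.snapshot('wrist')[:,:,::-1]);cv2.imwrite('pics/scene3.png',manip.snapshot('scene')[:,:,::-1])
print(theta()[0])
a=cv2.resize(cv2.imread('pics/w12.png')[40:130,330:490],None,fx=4.5,fy=4.5,interpolation=cv2.INTER_CUBIC); cv2.imwrite('pics/g12.png',a)
crop('pics/scene3.png','pics/scene3c.png',100,110,480,310,2)
crop('pics/scene3.png','pics/scene3d.png',340,110,480,270,5)
```

```text
18.5 (np.float64(0.6712651499464711), np.float64(0.2501582525709562), array([0.4755, 0.2268, 0.2456]), np.float64(0.00021437819936505727)) [ 5.7262 -0.7876 -7.0636] 0.0083709481199409 [ 0.002   0.0002 -0.0005 -0.0005 -0.0014  0.0019 -0.0006]
0.6712249593732321
```

View pics/g12.png

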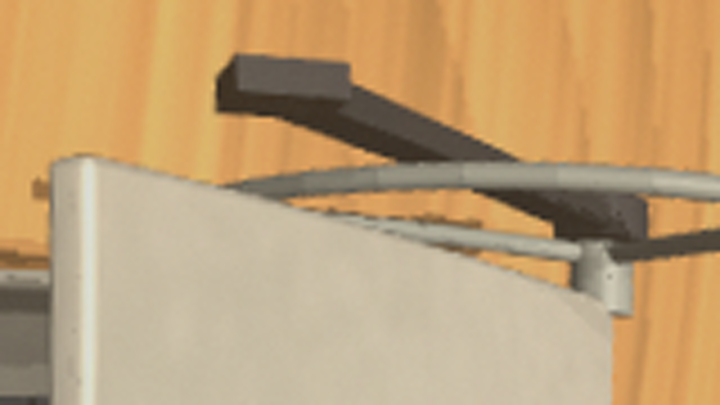

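View pics/scene3c.png

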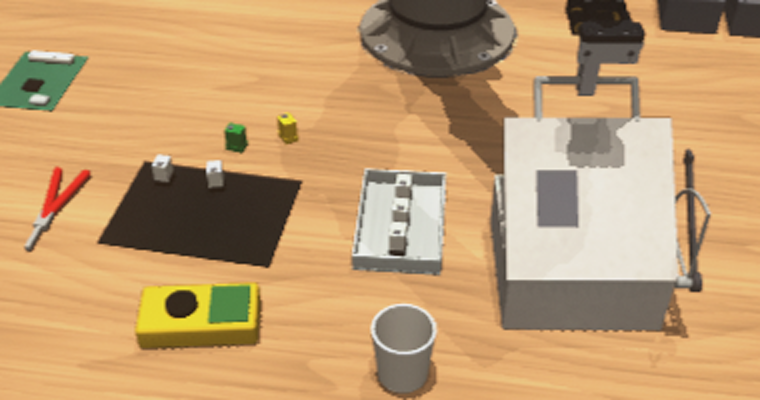

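View pics/scene3d.png

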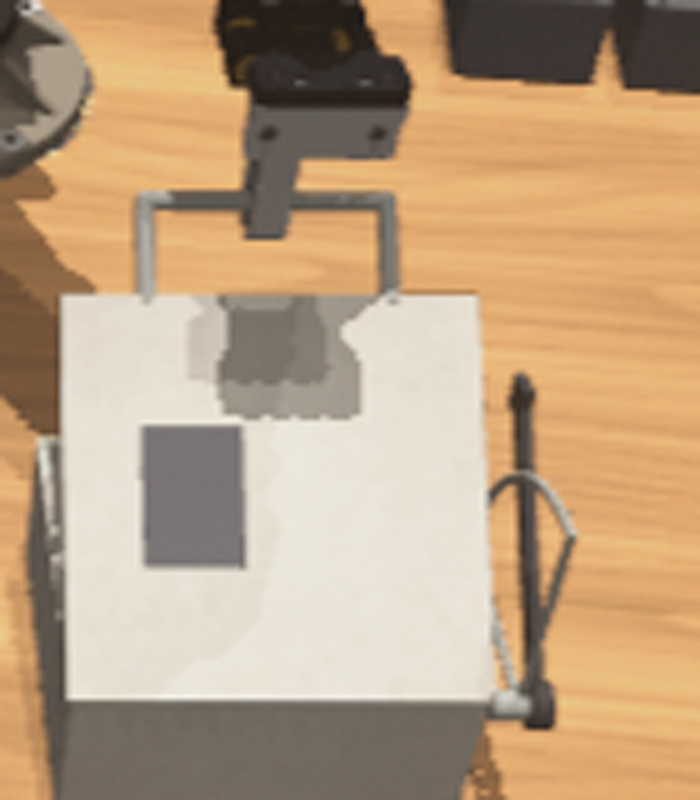

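The cover now reads 0.671 against the gauge's 0.670. The scene view shows three relays in the tray, two on the mat, and the bystanders unmoved. I hand it in.

Run:
```python
from h import *
print(manip.finish_job()); s=manip.get_state(); print(s['clock'],theta()[0],s['gripper_width'])
```

```text
the job is handed in; nothing more can be done
None
the job is handed in; nothing more can be done
```

I moved three white relays from the mat into the tray and left two on the mat. Then I raised the cover by its handle to the gauge arm and handed the job in at about 18.6 s, still gripping the bar.

**Relays and bystanders:** the last scene picture showed three relays upright in the tray and two on the mat. The multimeter, pliers and cup looked unmoved; I judged that by eye. The gauge tip looked unchanged between the last two scene pictures.

**Cover angle:** the arm position put the cover at 0.671 rad. The gauge measured 0.670 rad from three wrist views.

**Where checks disagreed:**
- The top and scene pair alone put the gauge at 0.684 rad. I kept the wrist value because those views agreed to 0.1–0.2 mm.
- Just before the last 0.018 rad lift, the arm position said 0.652 rad. The +y cover corner read 0.647 and the bar end about 0.659. The -y corner read 0.613, from a partly hidden top view, and I set that one aside.
- I did not re-measure the cover corners after that lift.
- A state reading after hand-in was refused, so there is no check on the final second.

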